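# Screw the oil-pump cover down evenly

## Task

Screw the blue cover down flat on the oil-pump housing with its four T-bar screws, a little at a time and in crisscross order: first give each screw a part turn clockwise (to about one radian from fully up), always going to the opposite one next, then go round again in the same crisscross way and tighten each until it is snug, feeling the torque and not overtightening any. Leave the cover flat with all four screws snug, let go, and do not disturb the carton, tin and steel ring nearby.

Things in the scene. Friction and masses are not known exactly. Their poses are not given: they have to be found in the camera images.
- housing: Cast light-alloy oil-pump housing, fixed on the bench: 200 x 200 mm, 56 mm high, origin at the centre of its underside, z up. A dark round inlet stub (34 mm across, 30 mm long) on its -x face marks its front. A 12.5 mm wide rim surrounds the square recess that holds the cover. Screws in its frame (mm): a (60, 60), b (-60, 60), c (-60, -60), d (60, -60); opposite pairs a-c and b-d.
- cover: Loose blue cover plate, 170 x 170 x 10 mm, 0.78 kg, origin at the centre of its underside, z up. It sits in the recess with 2.5 mm play, pushed up by springs (5 N, rising to 27 N) against the four screw heads; underside at first about 51 mm above the bench. It must sink 4 to 6.6 mm until it lands hard on a gasket of unknown thickness.
- bar_a (a point): Centre of screw a's black T-bar (far left corner). Bar 40 mm long (this point's x, red at the +x end), 12 mm thick (y), 26 mm high, upright sides: pinch it across the thickness from above. At 0 rad the centre is 91 mm above the bench and 30 mm above the cover, red end along the housing's +x; it sinks 3 mm per rad. Below it: 17 mm of 12 mm stem with a 20 mm round head.
- bar_b (a point): Centre of screw b's black T-bar (near left corner). Bar 40 mm long (this point's x, red at the +x end), 12 mm thick (y), 26 mm high, upright sides: pinch it across the thickness from above. At 0 rad the centre is 91 mm above the bench and 30 mm above the cover, red end along the housing's +x; it sinks 3 mm per rad. Below it: 17 mm of 12 mm stem with a 20 mm round head.
- bar_c (a point): Centre of screw c's black T-bar (near right corner). Bar 40 mm long (this point's x, red at the +x end), 12 mm thick (y), 26 mm high, upright sides: pinch it across the thickness from above. At 0 rad the centre is 91 mm above the bench and 30 mm above the cover, red end along the housing's +x; it sinks 3 mm per rad. Below it: 17 mm of 12 mm stem with a 20 mm round head.
- bar_d (a point): Centre of screw d's black T-bar (far right corner). Bar 40 mm long (this point's x, red at the +x end), 12 mm thick (y), 26 mm high, upright sides: pinch it across the thickness from above. At 0 rad the centre is 91 mm above the bench and 30 mm above the cover, red end along the housing's +x; it sinks 3 mm per rad. Below it: 17 mm of 12 mm stem with a 20 mm round head.
- screw_a (a joint): Angle of screw a, rad: grows clockwise seen from above (tightening), 0 = fully up, starts at 0 to 0.35. Turns freely at 0.05 to 0.15 N m (read it while turning slowly; a quick stop hides it); between 1.3 and 2.3 the cover lands and the torque climbs 1 to 1.5 N m per rad. Snug: 0.30 to 0.45 N m; overtight above 0.6. First round: all four to 0.8 to 1.1; none past 1.4 before all are past 0.6.
- screw_b (a joint): Angle of screw b, rad: grows clockwise seen from above (tightening), 0 = fully up, starts at 0 to 0.35. Turns freely at 0.05 to 0.15 N m (read it while turning slowly; a quick stop hides it); between 1.3 and 2.3 the cover lands and the torque climbs 1 to 1.5 N m per rad. Snug: 0.30 to 0.45 N m; overtight above 0.6. First round: all four to 0.8 to 1.1; none past 1.4 before all are past 0.6.
- screw_c (a joint): Angle of screw c, rad: grows clockwise seen from above (tightening), 0 = fully up, starts at 0 to 0.35. Turns freely at 0.05 to 0.15 N m (read it while turning slowly; a quick stop hides it); between 1.3 and 2.3 the cover lands and the torque climbs 1 to 1.5 N m per rad. Snug: 0.30 to 0.45 N m; overtight above 0.6. First round: all four to 0.8 to 1.1; none past 1.4 before all are past 0.6.
- screw_d (a joint): Angle of screw d, rad: grows clockwise seen from above (tightening), 0 = fully up, starts at 0 to 0.35. Turns freely at 0.05 to 0.15 N m (read it while turning slowly; a quick stop hides it); between 1.3 and 2.3 the cover lands and the torque climbs 1 to 1.5 N m per rad. Snug: 0.30 to 0.45 N m; overtight above 0.6. First round: all four to 0.8 to 1.1; none past 1.4 before all are past 0.6.
- stem_a: The threaded shank that carries screw a; origin on the screw's axis at the underside of its head, z up. Does not turn, only sinks.
- stem_b: The threaded shank that carries screw b; origin on the screw's axis at the underside of its head, z up. Does not turn, only sinks.
- stem_c: The threaded shank that carries screw c; origin on the screw's axis at the underside of its head, z up. Does not turn, only sinks.
- stem_d: The threaded shank that carries screw d; origin on the screw's axis at the underside of its head, z up. Does not turn, only sinks.
- carton: Bystander: green carton with yellow bands, 65 x 95 x 50 mm, origin at the centre of its underside.
- tin: Bystander: upright tin with an orange label, 66 mm across, 70 mm high, origin at the centre of its underside.
- disc: Bystander: flat dark steel ring, 100 mm across, hole 60 mm, 10 mm thick, lying flat, origin at the centre of its underside.
Not all that is in view belongs to the job. Several things have the shape of the cover; the one meant has the colours described above.

How it is judged:
By the outcome, as a careful person would: the job done as asked, in the order asked, and still so for the second after the job is handed in, with the robot touching nothing.
It also fails if it takes over 72 s, if anything falls off the work surface, if the arm or the gripper's body presses on something with over 40 N, if the wrist force passes 120 N, or if a joint passes its speed limit or range.

## Robot

A 6-joint arm with a two-finger parallel gripper is mounted at the origin on the work surface. World frame = base frame: x ahead of the robot, y to its left, z up, the work surface at z = 0. Lengths are in mm, angles in rad, forces in N, time in s.
With the tool pointing down it reaches from about 350 to 875 mm from the base axis. Payload 4.2 kg.
Tool frame: the origin (TCP) lies at the very end of the fingers, on their centre line; the grasp point (between the pads) lies arm.grip_depth behind it (arm.grip_depth is the distance from the TCP to the grasp point, in mm); x points along the fingers, y is the direction in which the jaws open and shut, and the axes are right-handed (so a half turn about x gives the same grasp; the last joint's range is limited). The gripper opens to 85 mm and grips with 20 to 120 N. Pads are 22 mm wide; open, the fingers measure 114 mm over their backs; the gripper's body (76 mm by 85 mm) begins 54 mm behind the grasp point. The pads swing forward as they close: fully open they stand 13 mm farther back than shut.
Start: joints at [1.412, 0.385, 0.008, 0, -1.194, -0.259], TCP at [253.561, 571.232, 231.312] pointing down, gripper open.
Joint ranges: [-3.14, 3.14], [-1.21, 2.06], [-1.07, 1.41], [-3.16, 2.05], [-2.99, -0.16], [-3.1, 3.1]. Speed limits (rad/s): [2.79, 2.79, 3.14, 3.14, 3.14, 3.14].

## Interface

Orientations are given as a unit quaternion [x, y, z, w].
In Python, from bench import arm, get_image, models gives the robot as it stands.
- The arm moves only by the tool arm_command, never from a script. Its argument "rows" is a list of rows, each an object of numbers: "dx", "dy", "dz": the shift along the tool's x, y, z in m; "wx", "wy", "wz": the turn, a rotation vector about the tool's x, y, z in degrees; "gripper": the closure, from -1 (fully open) to 1 (shut). A call has exactly 8 rows; each row is the pose to reach, as a shift and turn from the pose measured when the call began, along the tool's axes at that moment; what a row does not reach only later rows make up. A row lasts 1/10 s, in which the tool goes at most 50 mm and 8.59 degrees, less where a joint would pass 70% of its speed; a pose out of reach is approached as far as the arm can. A call with a gripper value outside its range is refused whole. The fingers move at their own pace and stop on an object; the grip force is fixed at half the most. Time passes only in rows, so rows that repeat a pose let the fingers close, or fill a call up. It gives the time, the measured TCP pose, the force and the opening at its end, in the units of the state.
- arm.read_state(): the state, without advancing time (a new reading comes with each control period).
- get_image(name): name is "side" or "top" or "wrist"; returns a dict with "img" (384x512x3 uint8, red, green, blue), "K" (3x3 intrinsics, pixels), "rvec" (rotation vector, rad) and "tvec" (3), from world to camera coordinates, as OpenCV has them; the wrist camera has in their place "T_tool_cam" (4x4, takes a point from camera to tool coordinates, whose origin is the TCP and whose axes are the tool frame's). Camera axes: x right, y down, z forward; pixel columns grow to the right and rows downward; lengths in mm; the calibration is good to about 2 mm. A picture is of the moment at which its call begins: read the wrist's pose just before it. There is no depth.
- arm.job_done(): hands the job in, once; it reports no verdict.
Trained networks look in the newest picture that a camera, given by its name, has taken for a name from the list of things; names that differ only in an ending like _2 or _b are one class to them, and where a whole thing is asked for, a point or a joint stands for the part that bears it (a point fixed in the world has none). Each returns a list of dicts, best first, with "conf" (0 to 1); they miss things now and then, are a little off and sometimes report something else, mostly with a low value. They report only what shows in the picture. A call takes as long as a camera call. They do not tell look-alikes from the thing itself.
- models.cut_out(camera, query): "mask" (384x512 bool, what is visible of it) and "extent" ([left, top, right, bottom] in pixels, round what is visible of it).
The state is a dict: "clock": time; "joints": joint angles; "joint_vel": joint speeds; "joint_efforts": joint torques, N m; "position": TCP position; "ee_rot": TCP orientation; "contact_force": force on the tool from outside, world axes, zero at the start; "wrist_torque": the same for the moment, N m; "gripper_width": finger opening in mm.
Only numpy, scipy, OpenCV 4.12 (cv2) and the standard library are available. Lean on these libraries where they do the work, as an engineer would, in place of code of your own. Each camera call takes 0.05 s, during which the arm holds its last target.

## Working session

There is one attempt and no reset: what is moved stays moved. The work goes in short steps, Python scripts to look and compute and a tool call to move; the robot and the scene stay as the last step left them, time stands still between calls to the robot, and variables do not carry over. Pictures are saved under pics/ and viewed, and the job is handed in when it is done.

Besides the shell and the picture viewer there is one more tool, called after ">>>" as name(argument=value, ...), one argument or row to a line, values as JSON. arm_command: Moves the arm, as the interface text tells. Its arguments: {"type":"object","properties":{"rows":{"type":"array"}},"required":["rows"]}

```bash
ls; mkdir -p pics; python3 - <<'E'
from bench import arm,get_image,models
import cv2,numpy as np
print(arm.read_state(), arm.grip_depth)
for n in ['side','top','wrist']:
    d=get_image(n); cv2.imwrite(f'pics/{n}0.png',d['img'][:,:,::-1])
    print(n,{k:np.round(v,3).tolist() for k,v in d.items() if k!='img'})
E
```

```text
pics
{'clock': 0.0, 'joints': array([ 1.41159854e+00,  3.85557645e-01,  6.64205610e-03, -5.27021939e-04,
       -1.19399538e+00, -2.58630407e-01]), 'joint_vel': array([ 0.00066156,  0.00087933, -0.00097374, -0.00026992,  0.00081288,
        0.00141908]), 'joint_efforts': array([-7.31522550e-05, -3.92285693e+01,  1.88402510e+01,  4.18643385e+00,
       -4.62288590e-03,  5.79583443e-06]), 'position': array([253.3319054 , 570.72195034, 230.22311733]), 'ee_rot': array([-0.69158146,  0.14747482,  0.6918531 ,  0.14596418]), 'contact_force': array([-0.54868326,  0.01419281,  0.11435778]), 'wrist_torque': array([ 0.01915104, -0.00539105,  0.0192921 ]), 'gripper_width': 85.20517767342639} 18.700000000000003
side {'K': [[376.657, 0.0, 258.618], [0.0, 376.657, 192.201], [0.0, 0.0, 1.0]], 'rvec': [2.333, -0.377, 0.177], 'tvec': [-528.568, 169.623, 966.762]}
top {'K': [[472.832, 0.0, 261.279], [0.0, 472.832, 195.775], [0.0, 0.0, 1.0]], 'rvec': [2.142, -2.189, 0.149], 'tvec': [-17.94, 560.234, 1475.968]}
wrist {'K': [[328.704, 0.0, 250.397], [0.0, 328.704, 197.389], [0.0, 0.0, 1.0]], 'T_tool_cam': [[0.001, -0.279, 0.96, -143.122], [1.0, 0.002, -0.001, -0.701], [-0.001, 0.96, 0.279, -71.155], [0.0, 0.0, 0.0, 1.0]]}
```

View pics/top0.png

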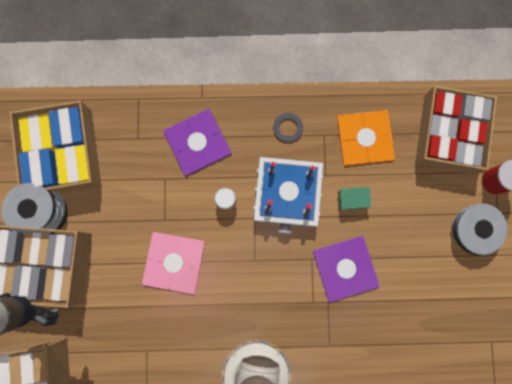

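View pics/side0.png

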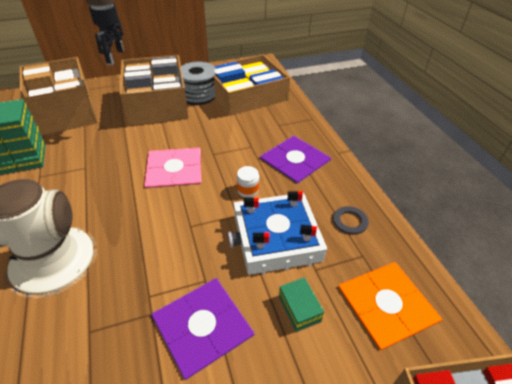

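View pics/wrist0.png

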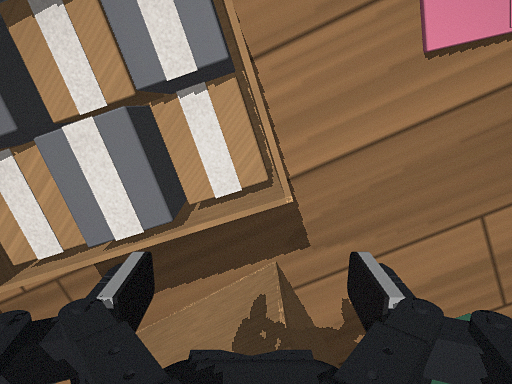

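Candidates for the cover in the top view are purple (197,142), purple (346,268), pink (174,263), orange (367,137) and the blue plate in the white housing (289,191). I choose the blue one, with its stub at (285,228), and check it in a crop.

```bash
cat > h.py <<'E'
from bench import arm,get_image,models
import cv2,numpy as np
from scipy.spatial.transform import Rotation as R
from scipy.optimize import least_squares
def cam(name):
    st=arm.read_state(); d=get_image(name)
    if name=='wrist':
        T=np.eye(4);T[:3,:3]=R.from_quat(st['ee_rot']).as_matrix();T[:3,3]=st['position']
        Tc=np.linalg.inv(T@np.array(d['T_tool_cam'])); Rm,t=Tc[:3,:3],Tc[:3,3]
    else:
        Rm=cv2.Rodrigues(np.array(d['rvec'],float))[0];t=np.array(d['tvec'],float).ravel()
    return d['img'],np.array(d['K']),Rm,t
def proj(P,c):
    q=np.atleast_2d(P)@c[2].T+c[3]; q=q@c[1].T; return q[:,:2]/q[:,2:]
def onz(px,z,c):
    px=np.atleast_2d(px);ray=np.c_[px,np.ones(len(px))]@np.linalg.inv(c[1]).T@c[2]; o=-c[2].T@c[3]
    return o+ray*((z-o[2])/ray[:,2])[:,None]
E
python3 - <<'E'
from h import *
for n in ['top','side']:
    c=cam(n)
    for q in ['housing','cover','bar_a','tin','carton','disc']:
        for m in models.cut_out(n,q)[:5]:
            ys,xs=np.nonzero(m['mask']); p=(xs.mean(),ys.mean())
            print(n,q,round(m['conf'],2),np.round(p,1),m['mask'].sum(),np.round(onz(p,{'housing':40,'cover':61,'bar_a':91}.get(q,30),c)[0],1))
            if q=='housing' and m['conf']>.5:
                r=cv2.minAreaRect(np.c_[xs,ys].astype(np.float32));print(r)
    x,y=(289,191) if n=='top' else (280,230)
    cv2.imwrite(f'pics/crop_{n}.png',cv2.resize(c[0][y-60:y+60,x-60:x+60,::-1],None,fx=5,fy=5,interpolation=cv2.INTER_CUBIC))
E
```

```text
top housing 0.7 [287.7 195.8] 1273 [ 557.1 -114.2   40. ]
((287.8692932128906, 195.67233276367188), (64.06715393066406, 72.73516082763672), 4.159641742706299)
top cover 0.98 [365.3 137.4] 2471 [ 737.5 -366.5   61. ]
top cover 0.94 [196.8 141.6] 2606 [734. 171.  61.]
top cover 0.85 [288.4 190.6] 2680 [ 571.  -115.2   61. ]
top cover 0.7 [345.7 268.2] 2855 [ 325.6 -285.2   61. ]
top cover 0.7 [173.1 262.4] 2890 [355.7 246.3  61. ]
top bar_a 0.56 [271.8 168.1] 64 [638.4 -63.6  91. ]
top bar_a 0.47 [310.4 171.7] 71 [ 624.6 -182.9   91. ]
top tin 0.61 [225.6 199. ] 410 [552.3  84.   30. ]
top tin 0.51 [288.4 126.8] 487 [ 785.3 -123.7   30. ]
top disc 0.73 [287.7 126.8] 433 [ 785.3 -121.5   30. ]
top disc 0.71 [288.5 190.7] 2495 [ 575.  -117.9   30. ]
side housing 0.96 [276.5 238.8] 3322 [ 556.3 -147.8   40. ]
((275.32501220703125, 231.3277130126953), (79.40746307373047, 95.40843200683594), 78.92979431152344)
side cover 0.95 [388.5 305.1] 4833 [ 717.7 -408.8   61. ]
side cover 0.85 [173.  167.9] 1950 [348.5 183.6  61. ]
side cover 0.67 [295.5 158.8] 1836 [715.5 111.3  61. ]
side cover 0.65 [277.5 226.8] 2762 [ 565.5 -127.    61. ]
side cover 0.64 [201.1 327.2] 5877 [ 319.5 -330.    61. ]
side bar_a 0.58 [308.1 231.3] 235 [ 621.7 -186.5   91. ]
side bar_a 0.53 [250.5 203.9] 194 [515.5 -55.1  91. ]
side bar_a 0.51 [294.  197.7] 199 [633.  -69.3  91. ]
side bar_a 0.49 [260.4 239.2] 230 [ 502.5 -173.3   91. ]
side tin 0.44 [307.7 231.5] 211 [ 647.1 -143.4   30. ]
side carton 0.92 [300.4 304.6] 1612 [ 544.8 -332.8   30. ]
side disc 0.96 [350.4 220. ] 552 [ 775.6 -142.7   30. ]
side disc 0.36 [250.4 203.9] 198 [ 5.328e+02 -3.000e-01  3.000e+01]
```

View pics/crop_top.png

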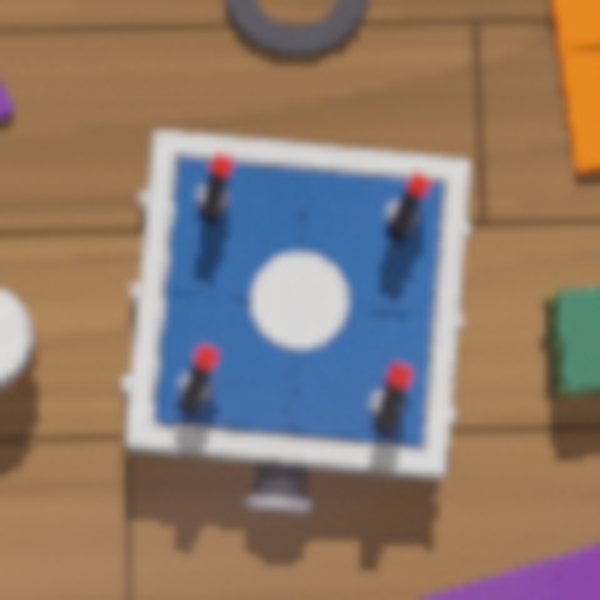

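View pics/crop_side.png

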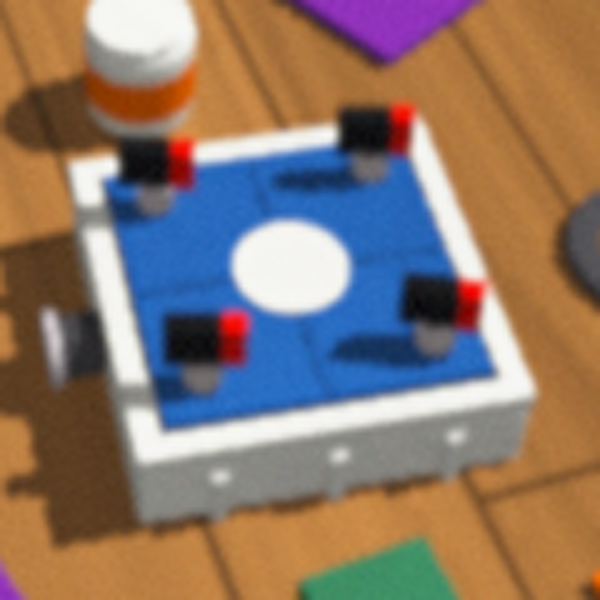

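```bash
python3 - <<'E'
from h import *
T=cam('top');S=cam('side')
C=np.array([[100,100],[100,-100],[-100,-100],[-100,100]])
pt=np.array([[155,130],[470,158],[445,475],[127,448]])/5+[229,131]
ps=np.array([[418,112],[535,395],[138,463],[70,160]])/5+[220,170]
def w(p,L,z):
    c,s=np.cos(p[2]),np.sin(p[2]); L=np.array(L,float)
    return np.c_[p[0]+c*L[:,0]-s*L[:,1],p[1]+s*L[:,0]+c*L[:,1],np.full(len(L),z)]
for nm,use in (('both',(1,1)),('top',(1,0)),('side',(0,1))):
    f=lambda p:np.r_[use[0]*(proj(w(p,C,56),T)-pt).ravel(),use[1]*(proj(w(p,C,56),S)-ps).ravel()]
    r=least_squares(f,[560,-115,0]);print(nm,np.round(r.x,3),r.cost)
    if nm=='both': P=r.x
print(np.round(w(P,[[60,60],[-60,60],[-60,-60],[60,-60]],91),1))
# red tips and bars in both
red={'a':([222,166],[401,130]),'d':([420,186],[470,304]),'c':([399,376],[236,335]),'b':([206,358],[181,162])}
st=arm.read_state();Rm=R.from_quat(st['ee_rot']).as_matrix();print(np.round(Rm,3))
E
```

```text
both [ 5.70554e+02 -1.16670e+02 -1.15000e-01] 1.4345110028045749
top [ 5.69452e+02 -1.17136e+02 -1.10000e-01] 0.4613694963483239
side [ 5.71479e+02 -1.16009e+02 -1.18000e-01] 0.27779324768413444
[[ 637.   -63.9   91. ]
 [ 517.8  -50.2   91. ]
 [ 504.1 -169.4   91. ]
 [ 623.3 -183.1   91. ]]
[[-0.    -0.406 -0.914]
 [-0.    -0.914  0.406]
 [-1.     0.    -0.   ]]
```

>>> arm_command(
  rows=[
    {"dy": 0.5, "dz": -0.569, "gripper": 0},
    {"dy": 0.5, "dz": -0.569, "gripper": 0},
    {"dy": 0.5, "dz": -0.569, "gripper": 0},
    {"dy": 0.5, "dz": -0.569, "gripper": 0},
    {"dy": 0.5, "dz": -0.569, "gripper": 0},
    {"dy": 0.5, "dz": -0.569, "gripper": 0},
    {"dy": 0.5, "dz": -0.569, "gripper": 0},
    {"dy": 0.5, "dz": -0.569, "gripper": 0},
  ],
)

```text
validation failed for argument at $.ro...
```

```bash
cat >> h.py <<'E'
def to(x,y,z,st=None):
    st=st or arm.read_state(); return R.from_quat(st['ee_rot']).as_matrix().T@(np.array([x,y,z])-st['position'])
def rep():
    s=arm.read_state();M=R.from_quat(s['ee_rot']).as_matrix()
    print('t',round(s['clock'],2),'pos',np.round(s['position'],1),'jaw yaw',round(np.arctan2(M[1,1],M[0,1]),3),'tilt',np.round(M[:2,0],3),'F',np.round(s['contact_force'],1),'M',np.round(s['wrist_torque'],3),'w',round(s['gripper_width'],1),'j',np.round(s['joints'],2))
E
python3 -c "
from h import *
rep();print(to(570,-117,230))"
```

```text
t 0.95 pos [253.6 571.2 231.3] jaw yaw -1.989 tilt [-0. -0.] F [0.6 0.4 0.1] M [0.009 0.025 0.031] w 85.5 j [ 1.41  0.38  0.01  0.   -1.19 -0.26]
[   1.33463779  500.64341757 -568.4379778 ]
```

>>> arm_command(
  rows=[
    {"dx": 0, "dy": 0.5, "dz": -0.569, "wx": 0, "wy": 0, "wz": 0, "gripper": 0},
    {"dx": 0, "dy": 0.5, "dz": -0.569, "wx": 0, "wy": 0, "wz": 0, "gripper": 0},
    {"dx": 0, "dy": 0.5, "dz": -0.569, "wx": 0, "wy": 0, "wz": 0, "gripper": 0},
    {"dx": 0, "dy": 0.5, "dz": -0.569, "wx": 0, "wy": 0, "wz": 0, "gripper": 0},
    {"dx": 0, "dy": 0.5, "dz": -0.569, "wx": 0, "wy": 0, "wz": 0, "gripper": 0},
    {"dx": 0, "dy": 0.5, "dz": -0.569, "wx": 0, "wy": 0, "wz": 0, "gripper": 0},
    {"dx": 0, "dy": 0.5, "dz": -0.569, "wx": 0, "wy": 0, "wz": 0, "gripper": 0},
    {"dx": 0, "dy": 0.5, "dz": -0.569, "wx": 0, "wy": 0, "wz": 0, "gripper": 0},
  ],
)

```text
clock: 1.75
position: [421.5, 206.2, 231.8]
ee_rot: [0.692, -0.146, -0.692, -0.147]
contact_force: [0.0, 1.1, -0.7]
gripper_width: 42.4
```

```bash
python3 -c "
from h import *
rep();print(to(570,-117,230))"
```

```text
t 1.75 pos [421.5 206.2 231.8] jaw yaw -1.988 tilt [0.001 0.001] F [ 0.   1.1 -0.7] M [ 0.037 -0.147  0.009] w 42.4 j [ 0.8   0.12 -0.36  0.   -1.1   0.35]
[   1.69485823  235.29403404 -266.66780397]
```

>>> arm_command(
  rows=[
    {"dx": 0.002, "dy": 0.235, "dz": -0.267, "wx": 0, "wy": 0, "wz": 0, "gripper": 0},
    {"dx": 0.002, "dy": 0.235, "dz": -0.267, "wx": 0, "wy": 0, "wz": 0, "gripper": 0},
    {"dx": 0.002, "dy": 0.235, "dz": -0.267, "wx": 0, "wy": 0, "wz": 0, "gripper": 0},
    {"dx": 0.002, "dy": 0.235, "dz": -0.267, "wx": 0, "wy": 0, "wz": 0, "gripper": 0},
    {"dx": 0.002, "dy": 0.235, "dz": -0.267, "wx": 0, "wy": 0, "wz": 0, "gripper": 0},
    {"dx": 0.002, "dy": 0.235, "dz": -0.267, "wx": 0, "wy": 0, "wz": 0, "gripper": 0},
    {"dx": 0.002, "dy": 0.235, "dz": -0.267, "wx": 0, "wy": 0, "wz": 0, "gripper": 0},
    {"dx": 0.002, "dy": 0.235, "dz": -0.267, "wx": 0, "wy": 0, "wz": 0, "gripper": 0},
  ],
)

```text
clock: 2.55
position: [571.7, -121.2, 229.0]
ee_rot: [0.692, -0.148, -0.691, -0.148]
contact_force: [-0.6, 0.2, -0.4]
gripper_width: 42.3
```

```bash
python3 -c "
from h import *
c=cam('wrist');rep();cv2.imwrite('pics/w1.png',c[0][:,:,::-1])
np.savez('w1.npz',K=c[1],R=c[2],t=c[3],img=c[0])
for m in models.cut_out('wrist','bar_a'):
  print(m['conf'],m['extent'],m['mask'].sum())
"
```

```text
t 2.6 pos [ 571.3 -120.1  228.9] jaw yaw -1.993 tilt [0. 0.] F [ 0.6 -1.  -0.3] M [-0.025 -0.062  0.037] w 42.8 j [ 0.07  0.32 -0.1  -0.   -1.15  1.08]
0.95 [135.7, 115.4, 173.3, 171.2] 1272
0.64 [273.8, 72.7, 301.8, 127.0] 1017
0.58 [308.4, 203.6, 337.3, 259.9] 1050
0.54 [202.0, 237.3, 217.2, 287.9] 372
```

View pics/w1.png

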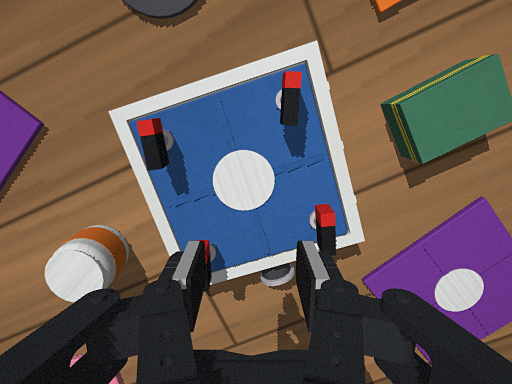

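```bash
python3 -c "
import cv2,numpy as np
i=cv2.imread('pics/w1.png')
cs=[(125,105),(265,60),(300,190),(175,225)]
t=[cv2.resize(i[y:y+70,x:x+70],(400,300*4//3-0),interpolation=cv2.INTER_CUBIC) for x,y in cs]
o=np.vstack([np.hstack(t[:2]),np.hstack(t[2:])]);cv2.imwrite('pics/w1c.png',cv2.resize(o,(600,600)))
"
```

```text
(no output)
```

View pics/w1c.png

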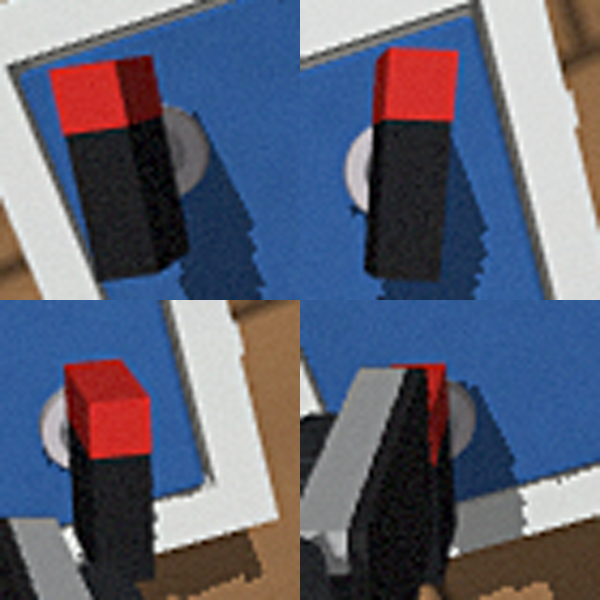

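```bash
python3 -c "
from h import *
d=np.load('w1.npz');c=(d['img'],d['K'],d['R'],d['t'])
def f(n,pts,o,z):
  p=np.array(pts)/(300/70)+np.array(o); w=onz(p,z,c)[:,:2]; print(n,np.round(w,1).tolist(),'c',w.mean(0).round(1),'yaw',[round(float(np.arctan2(*(w[i]-w[j])[::-1])),3) for i,j in((0,3),(1,2))],'wid',np.linalg.norm(w[0]-w[1]).round(1))
f('a',[(50,72),(115,62),(158,272),(97,280)],(125,105),103.5)
f('d',[(90,48),(158,52),(140,281),(67,275)],(265,60),103.5)
f('c',[(90,105),(150,97),(152,280),(90,285)],(300,190),103.5)
# housing top corners
H=np.array([[109,112],[317,41],[365,240]]);w=onz(H,56,c)[:,:2];print(w.round(1))
v=w[0]-w[1];print(np.arctan2(-v[0],v[1]),np.linalg.norm(v), 'centre',(w[0]+w[2])/2)
cc=onz(np.array([[244,180]]),61,c);print(cc)
print('cam',-c[2].T@c[3])
for n,p in dict(a=(637,-63.9),b=(517.8,-50.2),c=(504.1,-169.4),d=(623.3,-183.1)).items(): print(n,proj(np.array([[*p,61]]),c).round(0))
"
```

```text
a [[660.2, -60.3], [656.9, -72.3], [618.7, -60.7], [622.1, -49.1]] c [639.5 -60.6] yaw [-0.287, -0.295] wid 12.4
d [[646.5, -183.5], [640.9, -194.4], [605.0, -176.5], [611.6, -164.5]] c [ 626.  -179.7] yaw [-0.499, -0.461] wid 12.2
c [[526.9, -166.9], [523.5, -178.5], [485.3, -165.0], [489.5, -152.8]] c [ 506.3 -165.8] yaw [-0.361, -0.339] wid 12.1
[[ 682.7  -25.4]
 [ 660.1 -223.9]
 [ 462.5 -201.8]]
-0.11342429129467507 199.71564076147328 centre [ 572.57634826 -113.60469808]
[[ 573.16839111 -113.94642746   61.        ]]
cam [ 636.8219811  -149.68740534  372.13356994]
a [[167. 141.]]
b [[210. 252.]]
c [[323. 219.]]
d [[291. 101.]]
```

```bash
python3 -c "
from h import *
rep();print(to(638.2,-62.2,130),to(638.2,-62.2,77))"
```

```text
t 2.65 pos [ 570.5 -118.4  229. ] jaw yaw -1.991 tilt [-0.     0.001] F [ 0.   0.1 -0.7] M [0.018 0.024 0.021] w 42.5 j [ 0.07  0.31 -0.1  -0.   -1.15  1.08]
[ 99.02252291 -78.8551602  -38.88025595] [152.02250438 -78.81679522 -38.9024554 ]
```

>>> arm_command(
  rows=[
    {"dx": 0.05, "dy": -0.079, "dz": -0.039, "wx": -7.4, "wy": 0, "wz": 0, "gripper": 0},
    {"dx": 0.09, "dy": -0.079, "dz": -0.039, "wx": -7.4, "wy": 0, "wz": 0, "gripper": 0},
    {"dx": 0.105, "dy": -0.079, "dz": -0.039, "wx": -7.4, "wy": 0, "wz": 0, "gripper": 0},
    {"dx": 0.13, "dy": -0.079, "dz": -0.039, "wx": -7.4, "wy": 0, "wz": 0, "gripper": 0},
    {"dx": 0.152, "dy": -0.079, "dz": -0.039, "wx": -7.4, "wy": 0, "wz": 0, "gripper": 0},
    {"dx": 0.152, "dy": -0.079, "dz": -0.039, "wx": -7.4, "wy": 0, "wz": 0, "gripper": 0},
    {"dx": 0.152, "dy": -0.079, "dz": -0.039, "wx": -7.4, "wy": 0, "wz": 0, "gripper": 0},
    {"dx": 0.152, "dy": -0.079, "dz": -0.039, "wx": -7.4, "wy": 0, "wz": 0, "gripper": 0},
  ],
)

```text
clock: 3.45
position: [639.4, -61.3, 79.2]
ee_rot: [0.701, -0.102, -0.699, -0.103]
contact_force: [-0.6, -1.0, 0.0]
gripper_width: 42.9
```

```bash
python3 -c "
from h import *
c=cam('wrist');rep();cv2.imwrite('pics/w2.png',c[0][:,:,::-1])
"
```

```text
t 3.5 pos [639.4 -61.6  79.3] jaw yaw -1.861 tilt [0.004 0.001] F [-0.2  0.  -0.1] M [-0.038 -0.05   0.009] w 42.6 j [ 0.16  0.55 -0.14 -0.   -0.88  1.13]
```

View pics/w2.png

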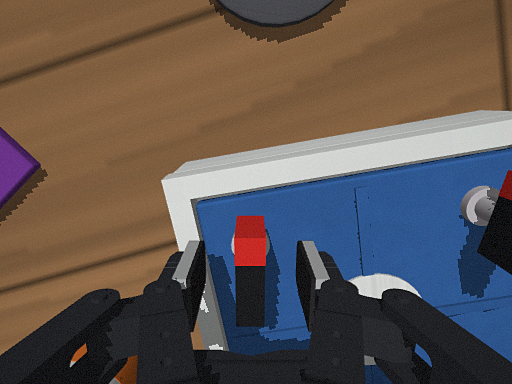

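>>> arm_command(
  rows=[
    {"dx": 0.002, "dy": 0, "dz": 0, "wx": 0, "wy": 0, "wz": 0, "gripper": 1},
    {"dx": 0.002, "dy": 0, "dz": 0, "wx": 0, "wy": 0, "wz": 0, "gripper": 1},
    {"dx": 0.002, "dy": 0, "dz": 0, "wx": 0, "wy": 0, "wz": 0, "gripper": 1},
    {"dx": 0.002, "dy": 0, "dz": 0, "wx": 0, "wy": 0, "wz": 0, "gripper": 1},
    {"dx": 0.002, "dy": 0, "dz": 0, "wx": 0, "wy": 0, "wz": 0, "gripper": 1},
    {"dx": 0.002, "dy": 0, "dz": 0, "wx": 0, "wy": 0, "wz": 0, "gripper": 1},
    {"dx": 0.002, "dy": 0, "dz": 0, "wx": 0, "wy": 0, "wz": 0, "gripper": 1},
    {"dx": 0.002, "dy": 0, "dz": 0, "wx": 0, "wy": 0, "wz": 0, "gripper": 1},
  ],
)

```text
clock: 4.3
position: [639.9, -61.4, 78.4]
ee_rot: [0.701, -0.101, -0.698, -0.103]
contact_force: [-0.5, 2.6, 5.6]
gripper_width: 10.9
```

```bash
python3 -c "
from h import *
rep()
"
```

```text
t 4.3 pos [639.9 -61.4  78.4] jaw yaw -1.861 tilt [0.005 0.001] F [-0.5  2.6  5.6] M [0.557 0.417 0.053] w 10.9 j [ 0.16  0.55 -0.14 -0.   -0.88  1.13]
```

>>> arm_command(
  rows=[
    {"dx": 0.0004, "dy": 0, "dz": 0, "wx": 7, "wy": 0, "wz": 0, "gripper": 1},
    {"dx": 0.0008, "dy": 0, "dz": 0, "wx": 14, "wy": 0, "wz": 0, "gripper": 1},
    {"dx": 0.0011, "dy": 0, "dz": 0, "wx": 21, "wy": 0, "wz": 0, "gripper": 1},
    {"dx": 0.0015, "dy": 0, "dz": 0, "wx": 28, "wy": 0, "wz": 0, "gripper": 1},
    {"dx": 0.0019, "dy": 0, "dz": 0, "wx": 35, "wy": 0, "wz": 0, "gripper": 1},
    {"dx": 0.0022, "dy": 0, "dz": 0, "wx": 40, "wy": 0, "wz": 0, "gripper": 1},
    {"dx": 0.0023, "dy": 0, "dz": 0, "wx": 42.5, "wy": 0, "wz": 0, "gripper": 1},
    {"dx": 0.0024, "dy": 0, "dz": 0, "wx": 44.3, "wy": 0, "wz": 0, "gripper": 1},
  ],
)

```text
clock: 5.1
position: [639.6, -61.7, 76.3]
ee_rot: [0.611, -0.358, -0.608, -0.36]
contact_force: [-1.6, 0.2, 3.6]
gripper_width: 11.1
```

```bash
python3 -c "
from h import *
rep()
"
```

```text
t 5.1 pos [639.6 -61.7  76.3] jaw yaw -2.635 tilt [0.004 0.001] F [-1.6  0.2  3.6] M [0.014 0.513 0.13 ] w 11.1 j [ 0.16  0.55 -0.14  0.   -0.88  0.35]
```

```bash
python3 -c "
from h import *
print(to(506.9,-167.1,76.3))
"
```

```text
[ -0.63020458 167.18082195 -27.76060538]
```

>>> arm_command(
  rows=[
    {"dx": 0, "dy": 0, "dz": 0, "wx": 0, "wy": 0, "wz": 0, "gripper": 0},
    {"dx": 0, "dy": 0, "dz": 0, "wx": 0, "wy": 0, "wz": 0, "gripper": 0},
    {"dx": -0.015, "dy": 0, "dz": 0, "wx": 0, "wy": 0, "wz": 0, "gripper": 0},
    {"dx": -0.05, "dy": 0, "dz": 0, "wx": 0, "wy": 0, "wz": 0, "gripper": 0},
    {"dx": -0.05, "dy": 0.05, "dz": -0.008, "wx": -8, "wy": 0, "wz": 0, "gripper": 0},
    {"dx": -0.05, "dy": 0.1, "dz": -0.016, "wx": -16, "wy": 0, "wz": 0, "gripper": 0},
    {"dx": -0.05, "dy": 0.145, "dz": -0.024, "wx": -24, "wy": 0, "wz": 0, "gripper": 0},
    {"dx": -0.05, "dy": 0.167, "dz": -0.028, "wx": -32, "wy": 0, "wz": 0, "gripper": 0},
  ],
)

```text
clock: 5.9
position: [503.4, -168.8, 125.4]
ee_rot: [0.686, -0.175, -0.684, -0.176]
contact_force: [0.7, 1.1, -0.6]
gripper_width: 42.9
```

```bash
python3 -c "
from h import *
c=cam('wrist');rep();cv2.imwrite('pics/w3.png',c[0][:,:,::-1])
print(to(506.9,-167.1,77))
"
```

```text
t 5.95 pos [ 501.8 -169.7  125.4] jaw yaw -2.07 tilt [0.001 0.001] F [-2.7 -0.8 -0.4] M [-0.046  0.233 -0.002] w 42.9 j [-0.02  0.33 -0.37 -0.   -0.87  1.09]
[48.43684768 -4.65068826 -3.27946054]
```

View pics/w3.png

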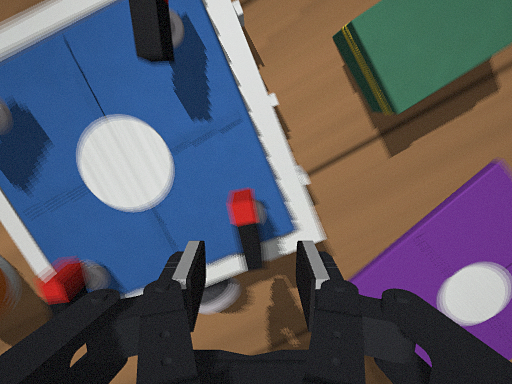

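>>> arm_command(
  rows=[
    {"dx": 0.01, "dy": -0.0047, "dz": -0.0033, "wx": -8.4, "wy": 0, "wz": 0, "gripper": 0},
    {"dx": 0.04, "dy": -0.0047, "dz": -0.0033, "wx": -8.5, "wy": 0, "wz": 0, "gripper": 0},
    {"dx": 0.048, "dy": -0.0047, "dz": -0.0033, "wx": -8.5, "wy": 0, "wz": 0, "gripper": 0},
    {"dx": 0.048, "dy": -0.0047, "dz": -0.0033, "wx": -8.5, "wy": 0, "wz": 0, "gripper": 1},
    {"dx": 0.048, "dy": -0.0047, "dz": -0.0033, "wx": -8.5, "wy": 0, "wz": 0, "gripper": 1},
    {"dx": 0.048, "dy": -0.0047, "dz": -0.0033, "wx": -8.5, "wy": 0, "wz": 0, "gripper": 1},
    {"dx": 0.048, "dy": -0.0047, "dz": -0.0033, "wx": -8.5, "wy": 0, "wz": 0, "gripper": 1},
    {"dx": 0.048, "dy": -0.0047, "dz": -0.0033, "wx": -8.5, "wy": 0, "wz": 0, "gripper": 1},
  ],
)

```text
clock: 6.75
position: [507.7, -167.0, 78.2]
ee_rot: [0.697, -0.123, -0.695, -0.124]
contact_force: [-0.1, 0.4, -0.3]
gripper_width: 10.9
```

```bash
python3 -c "
from h import *
rep()
"
```

```text
t 6.75 pos [ 507.7 -167.    78.2] jaw yaw -1.921 tilt [0.003 0.001] F [-0.1  0.4 -0.3] M [ 0.056 -0.207  0.099] w 10.9 j [-0.01  0.4  -0.41 -0.   -0.76  1.24]
```

>>> arm_command(
  rows=[
    {"dx": 0.0004, "dy": 0, "dz": 0, "wx": 7, "wy": 0, "wz": 0, "gripper": 1},
    {"dx": 0.0008, "dy": 0, "dz": 0, "wx": 14, "wy": 0, "wz": 0, "gripper": 1},
    {"dx": 0.0011, "dy": 0, "dz": 0, "wx": 21, "wy": 0, "wz": 0, "gripper": 1},
    {"dx": 0.0015, "dy": 0, "dz": 0, "wx": 28, "wy": 0, "wz": 0, "gripper": 1},
    {"dx": 0.0019, "dy": 0, "dz": 0, "wx": 34, "wy": 0, "wz": 0, "gripper": 1},
    {"dx": 0.0021, "dy": 0, "dz": 0, "wx": 38, "wy": 0, "wz": 0, "gripper": 1},
    {"dx": 0.0022, "dy": 0, "dz": 0, "wx": 40, "wy": 0, "wz": 0, "gripper": 1},
    {"dx": 0.0022, "dy": 0, "dz": 0, "wx": 41, "wy": 0, "wz": 0, "gripper": 1},
  ],
)

```text
clock: 7.55
position: [507.0, -167.7, 76.1]
ee_rot: [0.609, -0.359, -0.609, -0.36]
contact_force: [-1.2, -4.7, -1.5]
gripper_width: 10.9
```

```bash
python3 -c "
from h import *
rep();print(to(520.5,-47.9,125))
"
```

```text
t 7.55 pos [ 507.  -167.7   76.1] jaw yaw -2.637 tilt [0.001 0.   ] F [-1.2 -4.7 -1.5] M [-1.447  0.369  0.146] w 10.9 j [-0.02  0.4  -0.42 -0.   -0.75  0.52]
[-48.85728187 -69.76526124  98.37897614]
```

>>> arm_command(
  rows=[
    {"dx": 0, "dy": 0, "dz": 0, "wx": 0, "wy": 0, "wz": 0, "gripper": 0},
    {"dx": 0, "dy": 0, "dz": 0, "wx": 0, "wy": 0, "wz": 0, "gripper": 0},
    {"dx": -0.015, "dy": 0, "dz": 0, "wx": 0, "wy": 0, "wz": 0, "gripper": 0},
    {"dx": -0.05, "dy": 0, "dz": 0, "wx": 0, "wy": 0, "wz": 0, "gripper": 0},
    {"dx": -0.05, "dy": -0.025, "dz": 0.035, "wx": -8.5, "wy": 0, "wz": 0, "gripper": 0},
    {"dx": -0.05, "dy": -0.05, "dz": 0.07, "wx": -17, "wy": 0, "wz": 0, "gripper": 0},
    {"dx": -0.05, "dy": -0.067, "dz": 0.094, "wx": -25.5, "wy": 0, "wz": 0, "gripper": 0},
    {"dx": -0.05, "dy": -0.07, "dz": 0.098, "wx": -33, "wy": 0, "wz": 0, "gripper": 0},
  ],
)

```text
clock: 8.35
position: [521.8, -45.0, 126.8]
ee_rot: [0.688, -0.168, -0.686, -0.169]
contact_force: [-0.6, 0.3, 0.1]
gripper_width: 42.3
```

```bash
python3 -c "
from h import *
c=cam('wrist');rep();cv2.imwrite('pics/w4.png',c[0][:,:,::-1])
np.savez('w4.npz',K=c[1],R=c[2],t=c[3],img=c[0])
print(to(520.5,-47.9,77))
"
```

```text
t 8.4 pos [521.7 -45.5 126.7] jaw yaw -2.049 tilt [0.003 0.001] F [-0.4  0.1 -0.4] M [ 0.027  0.017 -0.018] w 42.7 j [ 0.22  0.32 -0.39 -0.   -0.86  0.87]
[49.69999624  2.79672199  0.08018996]
```

View pics/w4.png

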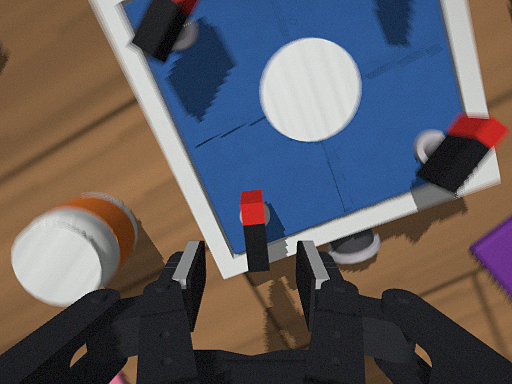

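```bash
python3 -c "
from h import *
d=np.load('w4.npz');c=(d['img'],d['K'],d['R'],d['t'])
cv2.imwrite('pics/w4c.png',cv2.resize(c[0][180:280,210:310,::-1],(600,600),interpolation=cv2.INTER_CUBIC))
w=onz(np.array([(241,226),(264,223),(268,270),(247,271)]),103.5,c)[:,:2];print(w)
"
```

```text
[[530.42281204 -42.79811794]
 [526.23932347 -54.62801208]
 [500.04668548 -43.91292874]
 [504.92784502 -33.11525938]]
```

View pics/w4c.png

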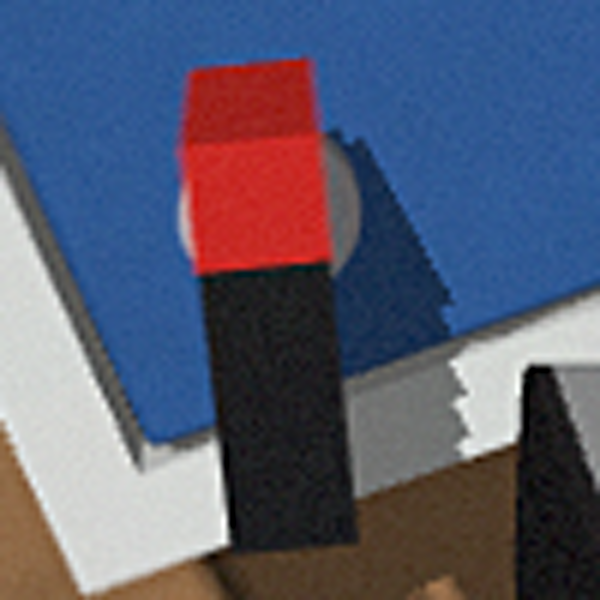

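```bash
python3 -c "
from h import *
d=np.load('w4.npz');c=(d['img'],d['K'],d['R'],d['t'])
w=onz(np.array([(185,145),(320,135),(357,542),(232,550)])/6+[210,180],103.5,c)[:,:2];print(w,w.mean(0))
print([np.arctan2(*(w[i]-w[j])[::-1]) for i,j in((0,3),(1,2))])
rep();print(to(520.5,-47.9,77))
"
```

```text
[[541.39407418 -48.51303243]
 [536.72264853 -59.53117566]
 [499.47171171 -44.56989904]
 [504.1248225  -33.756516  ]] [520.42831423 -46.59265578]
[np.float64(-0.3770044749625355), np.float64(-0.38191498641749905)]
t 8.4 pos [521.7 -45.5 126.7] jaw yaw -2.049 tilt [0.003 0.001] F [-0.4  0.1 -0.4] M [ 0.027  0.017 -0.018] w 42.7 j [ 0.22  0.32 -0.39 -0.   -0.86  0.87]
[49.69999624  2.79672199  0.08018996]
```

>>> arm_command(
  rows=[
    {"dx": 0.01, "dy": 0.0025, "dz": 0, "wx": -5.7, "wy": 0, "wz": 0, "gripper": 0},
    {"dx": 0.04, "dy": 0.0025, "dz": 0, "wx": -5.7, "wy": 0, "wz": 0, "gripper": 0},
    {"dx": 0.049, "dy": 0.0025, "dz": 0, "wx": -5.7, "wy": 0, "wz": 0, "gripper": 0},
    {"dx": 0.049, "dy": 0.0025, "dz": 0, "wx": -5.7, "wy": 0, "wz": 0, "gripper": 1},
    {"dx": 0.049, "dy": 0.0025, "dz": 0, "wx": -5.7, "wy": 0, "wz": 0, "gripper": 1},
    {"dx": 0.049, "dy": 0.0025, "dz": 0, "wx": -5.7, "wy": 0, "wz": 0, "gripper": 1},
    {"dx": 0.049, "dy": 0.0025, "dz": 0, "wx": -5.7, "wy": 0, "wz": 0, "gripper": 1},
    {"dx": 0.049, "dy": 0.0025, "dz": 0, "wx": -5.7, "wy": 0, "wz": 0, "gripper": 1},
  ],
)

```text
clock: 9.2
position: [521.5, -47.7, 78.6]
ee_rot: [0.696, -0.132, -0.693, -0.134]
contact_force: [0.1, 0.0, 1.5]
gripper_width: 11.2
```

```bash
python3 -c "
from h import *
rep()
"
```

```text
t 9.2 pos [521.5 -47.7  78.6] jaw yaw -1.95 tilt [0.005 0.001] F [0.1 0.  1.5] M [-0.283 -0.069 -0.067] w 11.2 j [ 0.22  0.38 -0.44  0.   -0.74  0.97]
```

0.685 rad (39.2°) to go for screw b.

>>> arm_command(
  rows=[
    {"dx": 0.0004, "dy": 0, "dz": 0, "wx": 7, "wy": 0, "wz": 0, "gripper": 1},
    {"dx": 0.0008, "dy": 0, "dz": 0, "wx": 14, "wy": 0, "wz": 0, "gripper": 1},
    {"dx": 0.0011, "dy": 0, "dz": 0, "wx": 21, "wy": 0, "wz": 0, "gripper": 1},
    {"dx": 0.0015, "dy": 0, "dz": 0, "wx": 28, "wy": 0, "wz": 0, "gripper": 1},
    {"dx": 0.0018, "dy": 0, "dz": 0, "wx": 33, "wy": 0, "wz": 0, "gripper": 1},
    {"dx": 0.002, "dy": 0, "dz": 0, "wx": 36.5, "wy": 0, "wz": 0, "gripper": 1},
    {"dx": 0.0021, "dy": 0, "dz": 0, "wx": 38.5, "wy": 0, "wz": 0, "gripper": 1},
    {"dx": 0.0021, "dy": 0, "dz": 0, "wx": 39.2, "wy": 0, "wz": 0, "gripper": 1},
  ],
)

```text
clock: 10.0
position: [520.8, -48.4, 76.7]
ee_rot: [0.611, -0.358, -0.608, -0.359]
contact_force: [-1.5, -4.1, 0.4]
gripper_width: 11.0
```

```bash
python3 -c "
from h import *
rep();print(to(626.1,-180.7,125))
"
```

```text
t 10.0 pos [520.8 -48.4  76.7] jaw yaw -2.634 tilt [0.004 0.   ] F [-1.5 -4.1  0.4] M [-1.204  0.219  0.114] w 11.0 j [ 0.22  0.38 -0.44  0.   -0.74  0.29]
[ -47.95036193  -27.8302037  -166.8622733 ]
```

>>> arm_command(
  rows=[
    {"dx": 0, "dy": 0, "dz": 0, "wx": 0, "wy": 0, "wz": 0, "gripper": 0},
    {"dx": 0, "dy": 0, "dz": 0, "wx": 0, "wy": 0, "wz": 0, "gripper": 0},
    {"dx": -0.015, "dy": 0, "dz": 0, "wx": 0, "wy": 0, "wz": 0, "gripper": 0},
    {"dx": -0.05, "dy": 0, "dz": 0, "wx": 0, "wy": 0, "wz": 0, "gripper": 0},
    {"dx": -0.05, "dy": -0.008, "dz": -0.049, "wx": -8.5, "wy": 0, "wz": 0, "gripper": 0},
    {"dx": -0.05, "dy": -0.016, "dz": -0.098, "wx": -17, "wy": 0, "wz": 0, "gripper": 0},
    {"dx": -0.05, "dy": -0.024, "dz": -0.144, "wx": -25.5, "wy": 0, "wz": 0, "gripper": 0},
    {"dx": -0.05, "dy": -0.028, "dz": -0.167, "wx": -32, "wy": 0, "wz": 0, "gripper": 0},
  ],
)

```text
clock: 10.8
position: [628.7, -183.3, 127.0]
ee_rot: [0.687, -0.175, -0.683, -0.176]
contact_force: [-0.9, 0.9, 0.4]
gripper_width: 42.8
```

```bash
python3 -c "
from h import *
c=cam('wrist');rep();cv2.imwrite('pics/w5.png',c[0][:,:,::-1])
np.savez('w5.npz',K=c[1],R=c[2],t=c[3],img=c[0])
print(to(626.1,-180.7,77))
"
```

```text
t 10.85 pos [ 630.  -185.   126.6] jaw yaw -2.069 tilt [ 0.007 -0.001] F [ 4.4 -1.4  0.7] M [-0.148 -0.481  0.009] w 42.8 j [-0.04  0.52 -0.05  0.   -0.99  1.11]
[49.57545294 -1.85846531  5.82672764]
```

View pics/w5.png

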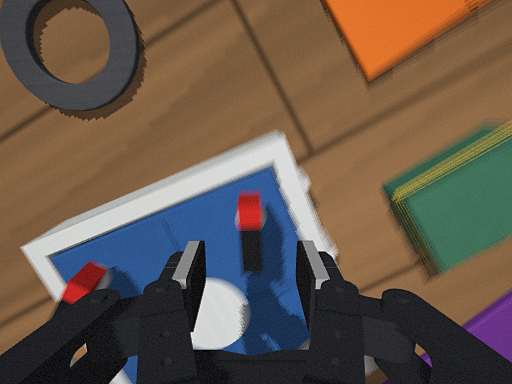

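>>> arm_command(
  rows=[
    {"dx": 0.01, "dy": -0.002, "dz": 0.0055, "wx": -1.4, "wy": 0, "wz": 0, "gripper": 0},
    {"dx": 0.04, "dy": -0.002, "dz": 0.0055, "wx": -1.4, "wy": 0, "wz": 0, "gripper": 0},
    {"dx": 0.049, "dy": -0.002, "dz": 0.0055, "wx": -1.4, "wy": 0, "wz": 0, "gripper": 0},
    {"dx": 0.049, "dy": -0.002, "dz": 0.0055, "wx": -1.4, "wy": 0, "wz": 0, "gripper": 1},
    {"dx": 0.049, "dy": -0.002, "dz": 0.0055, "wx": -1.4, "wy": 0, "wz": 0, "gripper": 1},
    {"dx": 0.049, "dy": -0.002, "dz": 0.0055, "wx": -1.4, "wy": 0, "wz": 0, "gripper": 1},
    {"dx": 0.049, "dy": -0.002, "dz": 0.0055, "wx": -1.4, "wy": 0, "wz": 0, "gripper": 1},
    {"dx": 0.049, "dy": -0.002, "dz": 0.0055, "wx": -1.4, "wy": 0, "wz": 0, "gripper": 1},
  ],
)

```text
clock: 11.65
position: [626.6, -180.7, 78.6]
ee_rot: [0.69, -0.166, -0.685, -0.166]
contact_force: [-1.8, 0.2, 1.6]
gripper_width: 10.4
```

```bash
python3 -c "
from h import *
rep()
"
```

```text
t 11.65 pos [ 626.6 -180.7   78.6] jaw yaw -2.045 tilt [ 0.008 -0.001] F [-1.8  0.2  1.6] M [0.051 0.479 0.075] w 10.4 j [-0.03  0.56 -0.11  0.   -0.89  1.13]
```

>>> arm_command(
  rows=[
    {"dx": 0.0004, "dy": 0, "dz": 0, "wx": 6, "wy": 0, "wz": 0, "gripper": 1},
    {"dx": 0.0007, "dy": 0, "dz": 0, "wx": 12, "wy": 0, "wz": 0, "gripper": 1},
    {"dx": 0.001, "dy": 0, "dz": 0, "wx": 18, "wy": 0, "wz": 0, "gripper": 1},
    {"dx": 0.0013, "dy": 0, "dz": 0, "wx": 24, "wy": 0, "wz": 0, "gripper": 1},
    {"dx": 0.0016, "dy": 0, "dz": 0, "wx": 29, "wy": 0, "wz": 0, "gripper": 1},
    {"dx": 0.0018, "dy": 0, "dz": 0, "wx": 32, "wy": 0, "wz": 0, "gripper": 1},
    {"dx": 0.0018, "dy": 0, "dz": 0, "wx": 33.5, "wy": 0, "wz": 0, "gripper": 1},
    {"dx": 0.0018, "dy": 0, "dz": 0, "wx": 34, "wy": 0, "wz": 0, "gripper": 1},
  ],
)

```text
clock: 12.45
position: [626.1, -181.2, 76.9]
ee_rot: [0.611, -0.359, -0.606, -0.36]
contact_force: [-2.4, -4.3, 0.1]
gripper_width: 11.0
```

```bash
python3 -c "
from h import *
rep();print(to(573,-114,150)); s=arm.read_state()
M=R.from_quat(s['ee_rot']).as_matrix()
# rotation in tool frame making x straight down
x=M[:,0];ax=np.cross(x,[0,0,-1]);print(np.degrees(M.T@ax))
"
```

```text
t 12.45 pos [ 626.1 -181.2   76.9] jaw yaw -2.638 tilt [ 0.007 -0.002] F [-2.4 -4.3  0.1] M [-1.02   0.622  0.094] w 11.0 j [-0.03  0.56 -0.12  0.   -0.89  0.54]
[-73.61266639  13.75687031  84.12539609]
[-3.57510517e-21 -2.91054887e-01  3.00091383e-01]
```

>>> arm_command(
  rows=[
    {"dx": 0, "dy": 0, "dz": 0, "wx": 0, "wy": 0, "wz": 0, "gripper": 0},
    {"dx": 0, "dy": 0, "dz": 0, "wx": 0, "wy": 0, "wz": 0, "gripper": 0},
    {"dx": -0.015, "dy": 0, "dz": 0, "wx": 0, "wy": -0.3, "wz": 0.3, "gripper": 0},
    {"dx": -0.05, "dy": 0, "dz": 0, "wx": 0, "wy": -0.3, "wz": 0.3, "gripper": 0},
    {"dx": -0.09, "dy": 0.005, "dz": 0.03, "wx": 0, "wy": -0.3, "wz": 0.3, "gripper": 0},
    {"dx": -0.12, "dy": 0.014, "dz": 0.06, "wx": 0, "wy": -0.3, "wz": 0.3, "gripper": 0},
    {"dx": -0.14, "dy": 0.014, "dz": 0.06, "wx": 0, "wy": -0.3, "wz": 0.3, "gripper": 0},
    {"dx": -0.14, "dy": 0.014, "dz": 0.06, "wx": 0, "wy": -0.3, "wz": 0.3, "gripper": 0},
  ],
)

```text
clock: 13.25
position: [586.2, -134.3, 221.5]
ee_rot: [0.612, -0.357, -0.606, -0.361]
contact_force: [0.9, -1.2, 0.6]
gripper_width: 42.7
```

```bash
python3 -c "
from h import *
c=cam('wrist');rep();cv2.imwrite('pics/w6.png',c[0][:,:,::-1])
np.savez('w6.npz',K=c[1],R=c[2],t=c[3],img=c[0])
print(to(639.7,-61.6,120),to(639.7,-61.6,74))
"
```

```text
t 13.3 pos [ 585.2 -134.4  218.8] jaw yaw -2.637 tilt [0.006 0.001] F [0.2 0.3 0.2] M [-0.009  0.043  0.033] w 42.8 j [ 0.04  0.35 -0.08 -0.   -1.14  0.46]
[ 99.19230141 -82.37947079  37.56870758] [145.191534   -82.13383763  37.67002757]
```

View pics/w6.png

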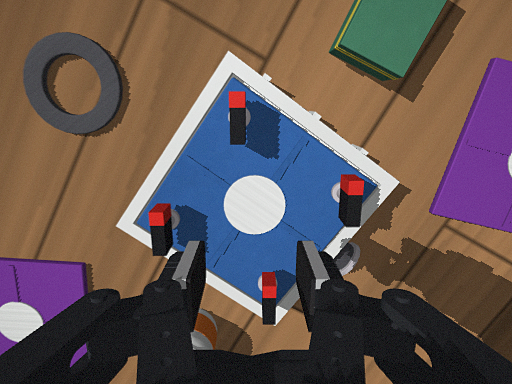

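>>> arm_command(
  rows=[
    {"dx": 0.03, "dy": -0.035, "dz": 0.016, "wx": 0, "wy": 0, "wz": 0, "gripper": 0},
    {"dx": 0.06, "dy": -0.07, "dz": 0.032, "wx": 0, "wy": 0, "wz": 0, "gripper": 0},
    {"dx": 0.09, "dy": -0.082, "dz": 0.0376, "wx": 0, "wy": 0, "wz": 0, "gripper": 0},
    {"dx": 0.1, "dy": -0.082, "dz": 0.0376, "wx": 0, "wy": 0, "wz": 0, "gripper": 0},
    {"dx": 0.13, "dy": -0.082, "dz": 0.0376, "wx": 0, "wy": 0, "wz": 0, "gripper": 0},
    {"dx": 0.145, "dy": -0.082, "dz": 0.0376, "wx": 0, "wy": 0, "wz": 0, "gripper": 0},
    {"dx": 0.145, "dy": -0.082, "dz": 0.0376, "wx": 0, "wy": 0, "wz": 0, "gripper": 0},
    {"dx": 0.145, "dy": -0.082, "dz": 0.0376, "wx": 0, "wy": 0, "wz": 0, "gripper": 0},
  ],
)

```text
clock: 14.1
position: [639.8, -62.5, 74.4]
ee_rot: [0.611, -0.358, -0.607, -0.361]
contact_force: [-1.1, -0.5, 0.2]
gripper_width: 42.2
```

```bash
python3 -c "
from h import *
rep()
print(to(639.7,-61.6,74))
"
```

```text
t 14.1 pos [639.8 -62.5  74.4] jaw yaw -2.637 tilt [0.006 0.   ] F [-1.1 -0.5  0.2] M [-0.045 -0.018  0.011] w 42.2 j [ 0.15  0.55 -0.14  0.   -0.87  0.35]
[ 0.35510805 -0.33056211  0.79709573]
```

>>> arm_command(
  rows=[
    {"dx": 0, "dy": 0, "dz": 0.0005, "wx": 0, "wy": 0, "wz": 0, "gripper": 1},
    {"dx": 0, "dy": 0, "dz": 0.0005, "wx": 0, "wy": 0, "wz": 0, "gripper": 1},
    {"dx": 0, "dy": 0, "dz": 0.0005, "wx": 0, "wy": 0, "wz": 0, "gripper": 1},
    {"dx": 0, "dy": 0, "dz": 0.0005, "wx": 0, "wy": 0, "wz": 0, "gripper": 1},
    {"dx": 0.0003, "dy": 0, "dz": 0.0005, "wx": 6, "wy": 0, "wz": 0, "gripper": 1},
    {"dx": 0.0006, "dy": 0, "dz": 0.0005, "wx": 12, "wy": 0, "wz": 0, "gripper": 1},
    {"dx": 0.0008, "dy": 0, "dz": 0.0005, "wx": 15.5, "wy": 0, "wz": 0, "gripper": 1},
    {"dx": 0.0009, "dy": 0, "dz": 0.0005, "wx": 17, "wy": 0, "wz": 0, "gripper": 1},
  ],
)

```text
clock: 14.9
position: [639.7, -62.5, 75.1]
ee_rot: [0.551, -0.445, -0.547, -0.447]
contact_force: [-2.8, -0.4, 6.4]
gripper_width: 11.0
```

```bash
cat >>h.py <<'E'
def th():
    s=arm.read_state();M=R.from_quat(s['ee_rot']).as_matrix();y=np.arctan2(M[1,1],M[0,1])
    t=-0.114-(y+np.pi/2); t%=2*np.pi; print('t',round(s['clock'],2),'theta',round(t,3),'Mz',round(s['wrist_torque'][2],3),'F',np.round(s['contact_force'],1),'pos',np.round(s['position'],1),'w',round(s['gripper_width'],1),'j6',round(s['joints'][5],2))
E
python3 -c "
from h import *
th()
"
```

```text
t 14.9 theta 1.25 Mz 0.14 F [-2.8 -0.4  6.4] pos [639.7 -62.5  75.1] w 11.0 j6 0.05
```

>>> arm_command(
  rows=[
    {"dx": 0.0006, "dy": 0, "dz": 0, "wx": 1.5, "wy": 0, "wz": 0, "gripper": 1},
    {"dx": 0.0007, "dy": 0, "dz": 0, "wx": 3, "wy": 0, "wz": 0, "gripper": 1},
    {"dx": 0.0008, "dy": 0, "dz": 0, "wx": 4.5, "wy": 0, "wz": 0, "gripper": 1},
    {"dx": 0.0009, "dy": 0, "dz": 0, "wx": 5.5, "wy": 0, "wz": 0, "gripper": 1},
    {"dx": 0.0009, "dy": 0, "dz": 0, "wx": 6.5, "wy": 0, "wz": 0, "gripper": 1},
    {"dx": 0.001, "dy": 0, "dz": 0, "wx": 7.4, "wy": 0, "wz": 0, "gripper": 1},
    {"dx": 0.001, "dy": 0, "dz": 0, "wx": 8.2, "wy": 0, "wz": 0, "gripper": 1},
    {"dx": 0.001, "dy": 0, "dz": 0, "wx": 9, "wy": 0, "wz": 0, "gripper": 1},
  ],
)

```text
clock: 15.7
position: [639.5, -62.5, 74.6]
ee_rot: [0.514, -0.487, -0.51, -0.489]
contact_force: [-2.4, -0.8, 6.0]
gripper_width: 10.9
```

```bash
python3 -c "
from h import *
th()
"
```

```text
t 15.7 theta 1.408 Mz 0.157 F [-2.4 -0.8  6. ] pos [639.5 -62.5  74.6] w 10.9 j6 -0.11
```

>>> arm_command(
  rows=[
    {"dx": 0.0006, "dy": 0, "dz": 0, "wx": 1.2, "wy": 0, "wz": 0, "gripper": 1},
    {"dx": 0.0007, "dy": 0, "dz": 0, "wx": 2.4, "wy": 0, "wz": 0, "gripper": 1},
    {"dx": 0.0007, "dy": 0, "dz": 0, "wx": 3.6, "wy": 0, "wz": 0, "gripper": 1},
    {"dx": 0.0008, "dy": 0, "dz": 0, "wx": 4.6, "wy": 0, "wz": 0, "gripper": 1},
    {"dx": 0.0008, "dy": 0, "dz": 0, "wx": 5.5, "wy": 0, "wz": 0, "gripper": 1},
    {"dx": 0.0009, "dy": 0, "dz": 0, "wx": 6.3, "wy": 0, "wz": 0, "gripper": 1},
    {"dx": 0.0009, "dy": 0, "dz": 0, "wx": 7.1, "wy": 0, "wz": 0, "gripper": 1},
    {"dx": 0.0009, "dy": 0, "dz": 0, "wx": 8, "wy": 0, "wz": 0, "gripper": 1},
  ],
)

```text
clock: 16.5
position: [639.3, -62.6, 74.4]
ee_rot: [-0.478, 0.521, 0.475, 0.523]
contact_force: [-2.3, -0.8, 6.0]
gripper_width: 10.8
```

```bash
python3 -c "
from h import *
th()
"
```

```text
t 16.5 theta 1.548 Mz 0.216 F [-2.3 -0.8  6. ] pos [639.3 -62.6  74.4] w 10.8 j6 -0.25
```

>>> arm_command(
  rows=[
    {"dx": 0.0005, "dy": 0, "dz": 0, "wx": 0.7, "wy": 0, "wz": 0, "gripper": 1},
    {"dx": 0.0005, "dy": 0, "dz": 0, "wx": 1.4, "wy": 0, "wz": 0, "gripper": 1},
    {"dx": 0.0006, "dy": 0, "dz": 0, "wx": 2.1, "wy": 0, "wz": 0, "gripper": 1},
    {"dx": 0.0006, "dy": 0, "dz": 0, "wx": 2.8, "wy": 0, "wz": 0, "gripper": 1},
    {"dx": 0.0006, "dy": 0, "dz": 0, "wx": 3.4, "wy": 0, "wz": 0, "gripper": 1},
    {"dx": 0.0006, "dy": 0, "dz": 0, "wx": 4, "wy": 0, "wz": 0, "gripper": 1},
    {"dx": 0.0006, "dy": 0, "dz": 0, "wx": 4.5, "wy": 0, "wz": 0, "gripper": 1},
    {"dx": 0.0006, "dy": 0, "dz": 0, "wx": 5, "wy": 0, "wz": 0, "gripper": 1},
  ],
)

```text
clock: 17.3
position: [639.2, -62.5, 74.4]
ee_rot: [-0.455, 0.542, 0.452, 0.544]
contact_force: [-2.9, 0.1, 6.2]
gripper_width: 10.7
```

```bash
python3 -c "
from h import *
th()
"
```

```text
t 17.3 theta 1.636 Mz 0.308 F [-2.9  0.1  6.2] pos [639.2 -62.5  74.4] w 10.7 j6 -0.34
```

>>> arm_command(
  rows=[
    {"dx": 0.0003, "dy": 0, "dz": 0, "wx": 0.4, "wy": 0, "wz": 0, "gripper": 1},
    {"dx": 0.0003, "dy": 0, "dz": 0, "wx": 0.8, "wy": 0, "wz": 0, "gripper": 1},
    {"dx": 0.0003, "dy": 0, "dz": 0, "wx": 1.2, "wy": 0, "wz": 0, "gripper": 1},
    {"dx": 0.0003, "dy": 0, "dz": 0, "wx": 1.6, "wy": 0, "wz": 0, "gripper": 1},
    {"dx": 0.0003, "dy": 0, "dz": 0, "wx": 2, "wy": 0, "wz": 0, "gripper": 1},
    {"dx": 0.0003, "dy": 0, "dz": 0, "wx": 2.4, "wy": 0, "wz": 0, "gripper": 1},
    {"dx": 0.0003, "dy": 0, "dz": 0, "wx": 2.7, "wy": 0, "wz": 0, "gripper": 1},
    {"dx": 0.0003, "dy": 0, "dz": 0, "wx": 3, "wy": 0, "wz": 0, "gripper": 1},
  ],
)

```text
clock: 18.1
position: [639.1, -62.5, 74.3]
ee_rot: [-0.441, 0.553, 0.437, 0.555]
contact_force: [-2.4, 0.1, 4.8]
gripper_width: 11.2
```

```bash
python3 -c "
from h import *
th();print(to(507.2,-167.4,120))
"
```

```text
t 18.1 theta 1.688 Mz 0.391 F [-2.4  0.1  4.8] pos [639.1 -62.5  74.3] w 11.2 j6 -0.39
[ -46.09181686  104.09960943 -132.3608519 ]
```

>>> arm_command(
  rows=[
    {"dx": 0, "dy": 0, "dz": 0, "wx": 0, "wy": 0, "wz": 0, "gripper": 0},
    {"dx": 0, "dy": 0, "dz": 0, "wx": 0, "wy": 0, "wz": 0, "gripper": 0},
    {"dx": -0.015, "dy": 0, "dz": 0, "wx": 0, "wy": 0, "wz": 0, "gripper": 0},
    {"dx": -0.05, "dy": 0, "dz": 0, "wx": 0, "wy": 0, "wz": 0, "gripper": 0},
    {"dx": -0.05, "dy": 0.03, "dz": -0.038, "wx": -8.5, "wy": 0, "wz": 0, "gripper": 0},
    {"dx": -0.05, "dy": 0.06, "dz": -0.076, "wx": -17, "wy": 0, "wz": 0, "gripper": 0},
    {"dx": -0.05, "dy": 0.089, "dz": -0.113, "wx": -25.5, "wy": 0, "wz": 0, "gripper": 0},
    {"dx": -0.05, "dy": 0.102, "dz": -0.13, "wx": -34, "wy": 0, "wz": 0, "gripper": 0},
  ],
)

```text
clock: 18.9
position: [506.4, -167.0, 123.4]
ee_rot: [0.584, -0.4, -0.581, -0.401]
contact_force: [-0.0, 0.3, -0.2]
gripper_width: 42.6
```

```bash
python3 -c "
from h import *
c=cam('wrist');cv2.imwrite('pics/w7.png',c[0][:,:,::-1])
th();print(to(507.2,-167.4,74))
"
```

```text
t 18.95 theta 1.088 Mz -0.022 F [-1.7 -0.7 -0.5] pos [ 504.9 -167.8  123.5] w 42.6 j6 0.38
[49.48145839 -2.18154251 -0.36544622]
```

View pics/w7.png

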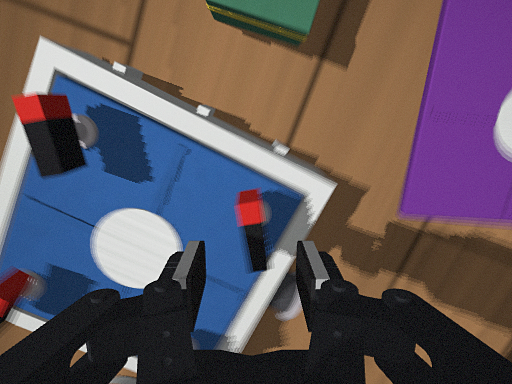

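>>> arm_command(
  rows=[
    {"dx": 0.01, "dy": -0.0022, "dz": -0.0004, "wx": -7.9, "wy": 0, "wz": 0, "gripper": 0},
    {"dx": 0.04, "dy": -0.0022, "dz": -0.0004, "wx": -7.9, "wy": 0, "wz": 0, "gripper": 0},
    {"dx": 0.049, "dy": -0.0022, "dz": -0.0004, "wx": -7.9, "wy": 0, "wz": 0, "gripper": 0},
    {"dx": 0.05, "dy": -0.0022, "dz": -0.0004, "wx": -7.9, "wy": 0, "wz": 0, "gripper": 1},
    {"dx": 0.05, "dy": -0.0022, "dz": -0.0004, "wx": -7.9, "wy": 0, "wz": 0, "gripper": 1},
    {"dx": 0.05, "dy": -0.0022, "dz": -0.0004, "wx": -7.9, "wy": 0, "wz": 0, "gripper": 1},
    {"dx": 0.05, "dy": -0.0022, "dz": -0.0004, "wx": -7.9, "wy": 0, "wz": 0, "gripper": 1},
    {"dx": 0.05, "dy": -0.0022, "dz": -0.0004, "wx": -7.9, "wy": 0, "wz": 0, "gripper": 1},
  ],
)

```text
clock: 19.75
position: [507.2, -167.7, 74.0]
ee_rot: [0.61, -0.359, -0.608, -0.359]
contact_force: [-1.5, -3.4, -0.2]
gripper_width: 11.4
```

```bash
python3 -c "
from h import *
th()
"
```

```text
t 19.75 theta 0.95 Mz 0.157 F [-1.5 -3.4 -0.2] pos [ 507.2 -167.7   74. ] w 11.4 j6 0.52
```

>>> arm_command(
  rows=[
    {"dx": 0.0003, "dy": 0, "dz": 0, "wx": 5, "wy": 0, "wz": 0, "gripper": 1},
    {"dx": 0.0006, "dy": 0, "dz": 0, "wx": 10, "wy": 0, "wz": 0, "gripper": 1},
    {"dx": 0.0009, "dy": 0, "dz": 0, "wx": 14, "wy": 0, "wz": 0, "gripper": 1},
    {"dx": 0.001, "dy": 0, "dz": 0, "wx": 17, "wy": 0, "wz": 0, "gripper": 1},
    {"dx": 0.0011, "dy": 0, "dz": 0, "wx": 19, "wy": 0, "wz": 0, "gripper": 1},
    {"dx": 0.0011, "dy": 0, "dz": 0, "wx": 20.5, "wy": 0, "wz": 0, "gripper": 1},
    {"dx": 0.0012, "dy": 0, "dz": 0, "wx": 22, "wy": 0, "wz": 0, "gripper": 1},
    {"dx": 0.0012, "dy": 0, "dz": 0, "wx": 23, "wy": 0, "wz": 0, "gripper": 1},
  ],
)

```text
clock: 20.55
position: [506.6, -167.9, 72.8]
ee_rot: [0.526, -0.474, -0.525, -0.473]
contact_force: [-3.9, -4.6, -0.9]
gripper_width: 10.9
```

```bash
python3 -c "
from h import *
th()
"
```

```text
t 20.55 theta 1.353 Mz 0.086 F [-3.9 -4.6 -0.9] pos [ 506.6 -167.9   72.8] w 10.9 j6 0.12
```

>>> arm_command(
  rows=[
    {"dx": 0.0001, "dy": 0, "dz": 0, "wx": 1.2, "wy": 0, "wz": 0, "gripper": 1},
    {"dx": 0.0001, "dy": 0, "dz": 0, "wx": 2.4, "wy": 0, "wz": 0, "gripper": 1},
    {"dx": 0.0002, "dy": 0, "dz": 0, "wx": 3.6, "wy": 0, "wz": 0, "gripper": 1},
    {"dx": 0.0003, "dy": 0, "dz": 0, "wx": 4.6, "wy": 0, "wz": 0, "gripper": 1},
    {"dx": 0.0003, "dy": 0, "dz": 0, "wx": 5.5, "wy": 0, "wz": 0, "gripper": 1},
    {"dx": 0.0004, "dy": 0, "dz": 0, "wx": 6.3, "wy": 0, "wz": 0, "gripper": 1},
    {"dx": 0.0004, "dy": 0, "dz": 0, "wx": 7.1, "wy": 0, "wz": 0, "gripper": 1},
    {"dx": 0.0004, "dy": 0, "dz": 0, "wx": 8, "wy": 0, "wz": 0, "gripper": 1},
  ],
)

```text
clock: 21.35
position: [506.4, -167.9, 72.4]
ee_rot: [-0.491, 0.509, 0.49, 0.509]
contact_force: [-3.8, -4.0, 0.0]
gripper_width: 11.1
```

```bash
python3 -c "
from h import *
th()
"
```

```text
t 21.35 theta 1.494 Mz 0.138 F [-3.8 -4.   0. ] pos [ 506.4 -167.9   72.4] w 11.1 j6 -0.02
```

>>> arm_command(
  rows=[
    {"dx": 0.0001, "dy": 0, "dz": 0, "wx": 1.2, "wy": 0, "wz": 0, "gripper": 1},
    {"dx": 0.0001, "dy": 0, "dz": 0, "wx": 2.4, "wy": 0, "wz": 0, "gripper": 1},
    {"dx": 0.0002, "dy": 0, "dz": 0, "wx": 3.4, "wy": 0, "wz": 0, "gripper": 1},
    {"dx": 0.0003, "dy": 0, "dz": 0, "wx": 4.4, "wy": 0, "wz": 0, "gripper": 1},
    {"dx": 0.0003, "dy": 0, "dz": 0, "wx": 5.2, "wy": 0, "wz": 0, "gripper": 1},
    {"dx": 0.0004, "dy": 0, "dz": 0, "wx": 6, "wy": 0, "wz": 0, "gripper": 1},
    {"dx": 0.0004, "dy": 0, "dz": 0, "wx": 6.5, "wy": 0, "wz": 0, "gripper": 1},
    {"dx": 0.0004, "dy": 0, "dz": 0, "wx": 7, "wy": 0, "wz": 0, "gripper": 1},
  ],
)

```text
clock: 22.15
position: [506.2, -167.9, 72.3]
ee_rot: [-0.459, 0.539, 0.458, 0.538]
contact_force: [-4.0, -3.5, 1.1]
gripper_width: 10.6
```

```bash
python3 -c "
from h import *
th()
"
```

```text
t 22.15 theta 1.616 Mz 0.233 F [-4.  -3.5  1.1] pos [ 506.2 -167.9   72.3] w 10.6 j6 -0.15
```

>>> arm_command(
  rows=[
    {"dx": 0.0001, "dy": 0, "dz": 0, "wx": 0.8, "wy": 0, "wz": 0, "gripper": 1},
    {"dx": 0.0001, "dy": 0, "dz": 0, "wx": 1.6, "wy": 0, "wz": 0, "gripper": 1},
    {"dx": 0.0002, "dy": 0, "dz": 0, "wx": 2.4, "wy": 0, "wz": 0, "gripper": 1},
    {"dx": 0.0002, "dy": 0, "dz": 0, "wx": 3, "wy": 0, "wz": 0, "gripper": 1},
    {"dx": 0.0002, "dy": 0, "dz": 0, "wx": 3.6, "wy": 0, "wz": 0, "gripper": 1},
    {"dx": 0.0002, "dy": 0, "dz": 0, "wx": 4.1, "wy": 0, "wz": 0, "gripper": 1},
    {"dx": 0.0002, "dy": 0, "dz": 0, "wx": 4.6, "wy": 0, "wz": 0, "gripper": 1},
    {"dx": 0.0002, "dy": 0, "dz": 0, "wx": 5, "wy": 0, "wz": 0, "gripper": 1},
  ],
)

```text
clock: 22.95
position: [506.1, -167.9, 72.2]
ee_rot: [-0.435, 0.558, 0.434, 0.557]
contact_force: [-3.7, -3.5, 2.4]
gripper_width: 11.2
```

```bash
python3 -c "
from h import *
th();print(to(521,-48,120))
"
```

```text
t 22.95 theta 1.704 Mz 0.364 F [-3.7 -3.5  2.4] pos [ 506.1 -167.9   72.2] w 11.2 j6 -0.23
[-47.99654095  14.84068237 119.84800605]
```

>>> arm_command(
  rows=[
    {"dx": 0, "dy": 0, "dz": 0, "wx": 0, "wy": 0, "wz": 0, "gripper": 0},
    {"dx": 0, "dy": 0, "dz": 0, "wx": 0, "wy": 0, "wz": 0, "gripper": 0},
    {"dx": -0.015, "dy": 0, "dz": 0, "wx": 0, "wy": 0, "wz": 0, "gripper": 0},
    {"dx": -0.05, "dy": 0, "dz": 0, "wx": 0, "wy": 0, "wz": 0, "gripper": 0},
    {"dx": -0.05, "dy": 0.005, "dz": 0.04, "wx": -8.5, "wy": 0, "wz": 0, "gripper": 0},
    {"dx": -0.05, "dy": 0.01, "dz": 0.08, "wx": -17, "wy": 0, "wz": 0, "gripper": 0},
    {"dx": -0.05, "dy": 0.014, "dz": 0.11, "wx": -25.5, "wy": 0, "wz": 0, "gripper": 0},
    {"dx": -0.05, "dy": 0.015, "dz": 0.119, "wx": -34, "wy": 0, "wz": 0, "gripper": 0},
  ],
)

```text
clock: 23.75
position: [522.3, -45.6, 122.7]
ee_rot: [0.582, -0.403, -0.579, -0.404]
contact_force: [1.5, 0.2, -0.0]
gripper_width: 42.5
```

```bash
python3 -c "
from h import *
c=cam('wrist');cv2.imwrite('pics/w8.png',c[0][:,:,::-1])
th();print(to(521,-48,74))
"
```

```text
t 23.8 theta 1.098 Mz -0.015 F [ 0.9  0.9 -0.2] pos [522.4 -45.6 122.6] w 43.2 j6 0.13
[48.60053717  2.3458887  -1.70837597]
```

View pics/w8.png

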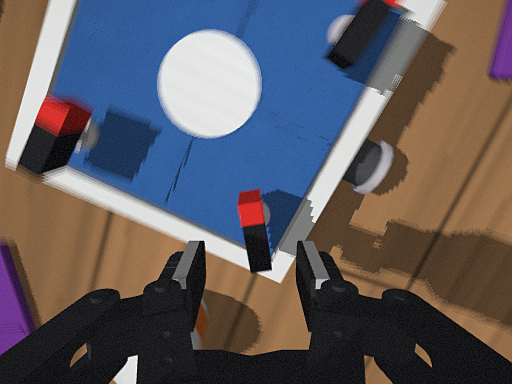

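>>> arm_command(
  rows=[
    {"dx": 0.01, "dy": 0.0022, "dz": -0.0017, "wx": -8.5, "wy": 0, "wz": 0, "gripper": 0},
    {"dx": 0.04, "dy": 0.0022, "dz": -0.0017, "wx": -8.5, "wy": 0, "wz": 0, "gripper": 0},
    {"dx": 0.048, "dy": 0.0022, "dz": -0.0017, "wx": -8.5, "wy": 0, "wz": 0, "gripper": 0},
    {"dx": 0.049, "dy": 0.0022, "dz": -0.0017, "wx": -8.5, "wy": 0, "wz": 0, "gripper": 1},
    {"dx": 0.049, "dy": 0.0022, "dz": -0.0017, "wx": -8.5, "wy": 0, "wz": 0, "gripper": 1},
    {"dx": 0.049, "dy": 0.0022, "dz": -0.0017, "wx": -8.5, "wy": 0, "wz": 0, "gripper": 1},
    {"dx": 0.049, "dy": 0.0022, "dz": -0.0017, "wx": -8.5, "wy": 0, "wz": 0, "gripper": 1},
    {"dx": 0.049, "dy": 0.0022, "dz": -0.0017, "wx": -8.5, "wy": 0, "wz": 0, "gripper": 1},
  ],
)

```text
clock: 24.6
position: [521.0, -48.4, 74.3]
ee_rot: [0.611, -0.358, -0.608, -0.359]
contact_force: [-2.2, -4.0, 3.2]
gripper_width: 11.1
```

```bash
python3 -c "
from h import *
th()
"
```

```text
t 24.6 theta 0.95 Mz -0.016 F [-2.2 -4.   3.2] pos [521.  -48.4  74.3] w 11.1 j6 0.29
```

>>> arm_command(
  rows=[
    {"dx": 0.0003, "dy": 0, "dz": 0, "wx": 5, "wy": 0, "wz": 0, "gripper": 1},
    {"dx": 0.0006, "dy": 0, "dz": 0, "wx": 10, "wy": 0, "wz": 0, "gripper": 1},
    {"dx": 0.0009, "dy": 0, "dz": 0, "wx": 14, "wy": 0, "wz": 0, "gripper": 1},
    {"dx": 0.001, "dy": 0, "dz": 0, "wx": 18, "wy": 0, "wz": 0, "gripper": 1},
    {"dx": 0.0011, "dy": 0, "dz": 0, "wx": 21, "wy": 0, "wz": 0, "gripper": 1},
    {"dx": 0.0012, "dy": 0, "dz": 0, "wx": 23, "wy": 0, "wz": 0, "gripper": 1},
    {"dx": 0.0013, "dy": 0, "dz": 0, "wx": 24.5, "wy": 0, "wz": 0, "gripper": 1},
    {"dx": 0.0014, "dy": 0, "dz": 0, "wx": 26, "wy": 0, "wz": 0, "gripper": 1},
  ],
)

```text
clock: 25.4
position: [520.4, -48.7, 73.0]
ee_rot: [0.514, -0.487, -0.512, -0.487]
contact_force: [-2.7, -2.8, 1.6]
gripper_width: 10.8
```

```bash
python3 -c "
from h import *
th()
"
```

```text
t 25.4 theta 1.405 Mz 0.134 F [-2.7 -2.8  1.6] pos [520.4 -48.7  73. ] w 10.8 j6 -0.17
```

>>> arm_command(
  rows=[
    {"dx": 0.0001, "dy": 0, "dz": 0, "wx": 1.2, "wy": 0, "wz": 0, "gripper": 1},
    {"dx": 0.0002, "dy": 0, "dz": 0, "wx": 2.4, "wy": 0, "wz": 0, "gripper": 1},
    {"dx": 0.0003, "dy": 0, "dz": 0, "wx": 3.6, "wy": 0, "wz": 0, "gripper": 1},
    {"dx": 0.0003, "dy": 0, "dz": 0, "wx": 4.6, "wy": 0, "wz": 0, "gripper": 1},
    {"dx": 0.0004, "dy": 0, "dz": 0, "wx": 5.5, "wy": 0, "wz": 0, "gripper": 1},
    {"dx": 0.0004, "dy": 0, "dz": 0, "wx": 6.3, "wy": 0, "wz": 0, "gripper": 1},
    {"dx": 0.0004, "dy": 0, "dz": 0, "wx": 7.1, "wy": 0, "wz": 0, "gripper": 1},
    {"dx": 0.0004, "dy": 0, "dz": 0, "wx": 8, "wy": 0, "wz": 0, "gripper": 1},
  ],
)

```text
clock: 26.2
position: [520.2, -48.7, 72.7]
ee_rot: [-0.478, 0.522, 0.476, 0.522]
contact_force: [-4.2, -1.9, 4.8]
gripper_width: 11.3
```

```bash
python3 -c "
from h import *
th()
"
```

```text
t 26.2 theta 1.546 Mz 0.148 F [-4.2 -1.9  4.8] pos [520.2 -48.7  72.7] w 11.3 j6 -0.31
```

>>> arm_command(
  rows=[
    {"dx": 0.0001, "dy": 0, "dz": 0, "wx": 1.2, "wy": 0, "wz": 0, "gripper": 1},
    {"dx": 0.0002, "dy": 0, "dz": 0, "wx": 2.4, "wy": 0, "wz": 0, "gripper": 1},
    {"dx": 0.0003, "dy": 0, "dz": 0, "wx": 3.4, "wy": 0, "wz": 0, "gripper": 1},
    {"dx": 0.0003, "dy": 0, "dz": 0, "wx": 4.4, "wy": 0, "wz": 0, "gripper": 1},
    {"dx": 0.0004, "dy": 0, "dz": 0, "wx": 5.2, "wy": 0, "wz": 0, "gripper": 1},
    {"dx": 0.0004, "dy": 0, "dz": 0, "wx": 6, "wy": 0, "wz": 0, "gripper": 1},
    {"dx": 0.0004, "dy": 0, "dz": 0, "wx": 6.5, "wy": 0, "wz": 0, "gripper": 1},
    {"dx": 0.0004, "dy": 0, "dz": 0, "wx": 7, "wy": 0, "wz": 0, "gripper": 1},
  ],
)

```text
clock: 27.0
position: [520.0, -48.8, 72.7]
ee_rot: [-0.445, 0.55, 0.444, 0.55]
contact_force: [-5.4, -1.6, 5.6]
gripper_width: 10.8
```

```bash
python3 -c "
from h import *
th()
"
```

```text
t 27.0 theta 1.668 Mz 0.336 F [-5.4 -1.6  5.6] pos [520.  -48.8  72.7] w 10.8 j6 -0.43
```

>>> arm_command(
  rows=[
    {"dx": 0.0001, "dy": 0, "dz": 0, "wx": 0.3, "wy": 0, "wz": 0, "gripper": 1},
    {"dx": 0.0001, "dy": 0, "dz": 0, "wx": 0.6, "wy": 0, "wz": 0, "gripper": 1},
    {"dx": 0.0001, "dy": 0, "dz": 0, "wx": 0.9, "wy": 0, "wz": 0, "gripper": 1},
    {"dx": 0.0001, "dy": 0, "dz": 0, "wx": 1.1, "wy": 0, "wz": 0, "gripper": 1},
    {"dx": 0.0001, "dy": 0, "dz": 0, "wx": 1.3, "wy": 0, "wz": 0, "gripper": 1},
    {"dx": 0.0001, "dy": 0, "dz": 0, "wx": 1.5, "wy": 0, "wz": 0, "gripper": 1},
    {"dx": 0.0001, "dy": 0, "dz": 0, "wx": 1.7, "wy": 0, "wz": 0, "gripper": 1},
    {"dx": 0.0001, "dy": 0, "dz": 0, "wx": 1.9, "wy": 0, "wz": 0, "gripper": 1},
  ],
)

```text
clock: 27.8
position: [519.9, -48.8, 72.7]
ee_rot: [-0.436, 0.557, 0.434, 0.557]
contact_force: [-4.4, -1.9, 4.9]
gripper_width: 10.8
```

```bash
python3 -c "
from h import *
th();print(to(626.4,-181,120))
"
```

```text
t 27.8 theta 1.702 Mz 0.226 F [-4.4 -1.9  4.9] pos [519.9 -48.8  72.7] w 10.8 j6 -0.47
[ -46.92054886 -135.4453793  -102.56931496]
```

```bash
python3 -c "
from h import *
v=[]
for i in range(8): get_image('wrist'); v.append(arm.read_state()['wrist_torque'][2])
print(np.round(v,3),np.mean(v)); th()
"
```

```text
[0.283 0.355 0.289 0.286 0.261 0.293 0.299 0.281] 0.293331598021231
t 28.2 theta 1.702 Mz 0.281 F [-4.6 -2.5  4.7] pos [519.9 -48.8  72.7] w 11.0 j6 -0.47
```

>>> arm_command(
  rows=[
    {"dx": 0.0001, "dy": 0, "dz": 0, "wx": 0.4, "wy": 0, "wz": 0, "gripper": 1},
    {"dx": 0.0001, "dy": 0, "dz": 0, "wx": 0.8, "wy": 0, "wz": 0, "gripper": 1},
    {"dx": 0.0001, "dy": 0, "dz": 0, "wx": 1.2, "wy": 0, "wz": 0, "gripper": 1},
    {"dx": 0.0001, "dy": 0, "dz": 0, "wx": 1.6, "wy": 0, "wz": 0, "gripper": 1},
    {"dx": 0.0001, "dy": 0, "dz": 0, "wx": 2, "wy": 0, "wz": 0, "gripper": 1},
    {"dx": 0.0001, "dy": 0, "dz": 0, "wx": 2.3, "wy": 0, "wz": 0, "gripper": 1},
    {"dx": 0.0001, "dy": 0, "dz": 0, "wx": 2.6, "wy": 0, "wz": 0, "gripper": 1},
    {"dx": 0.0001, "dy": 0, "dz": 0, "wx": 2.9, "wy": 0, "wz": 0, "gripper": 1},
  ],
)

```text
clock: 29.0
position: [519.9, -48.7, 72.7]
ee_rot: [-0.422, 0.568, 0.42, 0.568]
contact_force: [-4.4, -2.1, 5.0]
gripper_width: 10.9
```

```bash
cat >>h.py <<'E'
def avg(n=6):
    v=[arm.read_state()['wrist_torque'][2]]
    for i in range(n): get_image('wrist'); v.append(arm.read_state()['wrist_torque'][2])
    print(np.round(v,3),'mean',round(np.mean(v),3)); th()
E
python3 -c "
from h import *
avg()
print(to(626.4,-181,120))
"
```

```text
[0.421 0.349 0.35  0.401 0.335 0.384 0.315] mean 0.365
t 29.3 theta 1.752 Mz 0.315 F [-4.8 -2.5  5. ] pos [519.8 -48.8  72.7] w 10.9 j6 -0.52
[ -46.97169818 -140.50717461  -95.57978569]
```

>>> arm_command(
  rows=[
    {"dx": 0, "dy": 0, "dz": 0, "wx": 0, "wy": 0, "wz": 0, "gripper": 0},
    {"dx": 0, "dy": 0, "dz": 0, "wx": 0, "wy": 0, "wz": 0, "gripper": 0},
    {"dx": -0.015, "dy": 0, "dz": 0, "wx": 0, "wy": 0, "wz": 0, "gripper": 0},
    {"dx": -0.05, "dy": 0, "dz": 0, "wx": 0, "wy": 0, "wz": 0, "gripper": 0},
    {"dx": -0.05, "dy": -0.04, "dz": -0.027, "wx": -8.5, "wy": 0, "wz": 0, "gripper": 0},
    {"dx": -0.05, "dy": -0.08, "dz": -0.054, "wx": -17, "wy": 0, "wz": 0, "gripper": 0},
    {"dx": -0.05, "dy": -0.12, "dz": -0.081, "wx": -25.5, "wy": 0, "wz": 0, "gripper": 0},
    {"dx": -0.05, "dy": -0.138, "dz": -0.094, "wx": -34, "wy": 0, "wz": 0, "gripper": 0},
  ],
)

```text
clock: 30.1
position: [628.0, -181.4, 122.8]
ee_rot: [0.57, -0.42, -0.566, -0.421]
contact_force: [0.0, 0.5, -0.8]
gripper_width: 42.7
```

```bash
python3 -c "
from h import *
c=cam('wrist');cv2.imwrite('pics/w9.png',c[0][:,:,::-1])
th();print(to(626.4,-181,74))
"
```

```text
t 30.15 theta 1.157 Mz 0.019 F [ 3.  -1.1  1. ] pos [ 628.9 -183.   122.4] w 42.7 j6 0.33
[48.36863579  2.05791156  2.86278354]
```

View pics/w9.png

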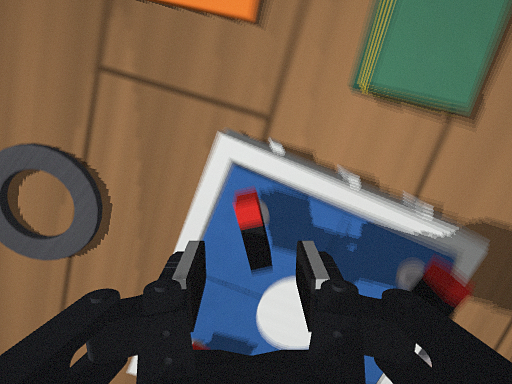

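>>> arm_command(
  rows=[
    {"dx": 0.005, "dy": 0.002, "dz": 0.0028, "wx": -8, "wy": 0, "wz": 0, "gripper": 0},
    {"dx": 0.03, "dy": 0.002, "dz": 0.0028, "wx": -11.9, "wy": 0, "wz": 0, "gripper": 0},
    {"dx": 0.048, "dy": 0.002, "dz": 0.0028, "wx": -11.9, "wy": 0, "wz": 0, "gripper": 0},
    {"dx": 0.049, "dy": 0.002, "dz": 0.0028, "wx": -11.9, "wy": 0, "wz": 0, "gripper": 1},
    {"dx": 0.049, "dy": 0.002, "dz": 0.0028, "wx": -11.9, "wy": 0, "wz": 0, "gripper": 1},
    {"dx": 0.049, "dy": 0.002, "dz": 0.0028, "wx": -11.9, "wy": 0, "wz": 0, "gripper": 1},
    {"dx": 0.049, "dy": 0.002, "dz": 0.0028, "wx": -11.9, "wy": 0, "wz": 0, "gripper": 1},
    {"dx": 0.049, "dy": 0.002, "dz": 0.0028, "wx": -11.9, "wy": 0, "wz": 0, "gripper": 1},
  ],
)

```text
clock: 30.95
position: [626.2, -181.3, 73.6]
ee_rot: [0.612, -0.359, -0.607, -0.359]
contact_force: [-1.7, -2.1, -3.0]
gripper_width: 11.2
```

```bash
python3 -c "
from h import *
th()
"
```

```text
t 30.95 theta 0.95 Mz 0.115 F [-1.7 -2.1 -3. ] pos [ 626.2 -181.3   73.6] w 11.2 j6 0.54
```

>>> arm_command(
  rows=[
    {"dx": 0.0003, "dy": 0, "dz": 0, "wx": 5, "wy": 0, "wz": 0, "gripper": 1},
    {"dx": 0.0006, "dy": 0, "dz": 0, "wx": 10, "wy": 0, "wz": 0, "gripper": 1},
    {"dx": 0.0009, "dy": 0, "dz": 0, "wx": 14, "wy": 0, "wz": 0, "gripper": 1},
    {"dx": 0.001, "dy": 0, "dz": 0, "wx": 18, "wy": 0, "wz": 0, "gripper": 1},
    {"dx": 0.0011, "dy": 0, "dz": 0, "wx": 21, "wy": 0, "wz": 0, "gripper": 1},
    {"dx": 0.0012, "dy": 0, "dz": 0, "wx": 23, "wy": 0, "wz": 0, "gripper": 1},
    {"dx": 0.0013, "dy": 0, "dz": 0, "wx": 24.5, "wy": 0, "wz": 0, "gripper": 1},
    {"dx": 0.0014, "dy": 0, "dz": 0, "wx": 26, "wy": 0, "wz": 0, "gripper": 1},
  ],
)

```text
clock: 31.75
position: [625.7, -181.5, 72.3]
ee_rot: [0.515, -0.487, -0.511, -0.487]
contact_force: [-2.6, -3.2, -2.6]
gripper_width: 10.9
```

```bash
python3 -c "
from h import *
avg(2)
"
```

```text
[0.075 0.048 0.014] mean 0.046
t 31.85 theta 1.405 Mz 0.014 F [-3.1 -2.6 -3.3] pos [ 625.7 -181.5   72.2] w 11.0 j6 0.08
```

>>> arm_command(
  rows=[
    {"dx": 0.0001, "dy": 0, "dz": 0, "wx": 1.4, "wy": 0, "wz": 0, "gripper": 1},
    {"dx": 0.0002, "dy": 0, "dz": 0, "wx": 2.8, "wy": 0, "wz": 0, "gripper": 1},
    {"dx": 0.0003, "dy": 0, "dz": 0, "wx": 4.2, "wy": 0, "wz": 0, "gripper": 1},
    {"dx": 0.0003, "dy": 0, "dz": 0, "wx": 5.4, "wy": 0, "wz": 0, "gripper": 1},
    {"dx": 0.0004, "dy": 0, "dz": 0, "wx": 6.5, "wy": 0, "wz": 0, "gripper": 1},
    {"dx": 0.0004, "dy": 0, "dz": 0, "wx": 7.5, "wy": 0, "wz": 0, "gripper": 1},
    {"dx": 0.0005, "dy": 0, "dz": 0, "wx": 8.5, "wy": 0, "wz": 0, "gripper": 1},
    {"dx": 0.0005, "dy": 0, "dz": 0, "wx": 9.5, "wy": 0, "wz": 0, "gripper": 1},
  ],
)

```text
clock: 32.65
position: [625.5, -181.5, 71.9]
ee_rot: [-0.472, 0.528, 0.468, 0.528]
contact_force: [-4.5, -1.9, -0.8]
gripper_width: 10.7
```

```bash
python3 -c "
from h import *
avg(3)
"
```

```text
[0.206 0.138 0.073 0.057] mean 0.119
t 32.8 theta 1.571 Mz 0.057 F [-4.6 -2.7 -0.1] pos [ 625.5 -181.5   71.9] w 11.1 j6 -0.08
```

>>> arm_command(
  rows=[
    {"dx": 0.0001, "dy": 0, "dz": 0, "wx": 0.7, "wy": 0, "wz": 0, "gripper": 1},
    {"dx": 0.0001, "dy": 0, "dz": 0, "wx": 1.4, "wy": 0, "wz": 0, "gripper": 1},
    {"dx": 0.0002, "dy": 0, "dz": 0, "wx": 2.1, "wy": 0, "wz": 0, "gripper": 1},
    {"dx": 0.0002, "dy": 0, "dz": 0, "wx": 2.8, "wy": 0, "wz": 0, "gripper": 1},
    {"dx": 0.0002, "dy": 0, "dz": 0, "wx": 3.5, "wy": 0, "wz": 0, "gripper": 1},
    {"dx": 0.0003, "dy": 0, "dz": 0, "wx": 4.2, "wy": 0, "wz": 0, "gripper": 1},
    {"dx": 0.0003, "dy": 0, "dz": 0, "wx": 4.8, "wy": 0, "wz": 0, "gripper": 1},
    {"dx": 0.0003, "dy": 0, "dz": 0, "wx": 5.5, "wy": 0, "wz": 0, "gripper": 1},
  ],
)

```text
clock: 33.6
position: [625.4, -181.5, 71.9]
ee_rot: [-0.447, 0.549, 0.443, 0.55]
contact_force: [-4.8, -2.6, 0.6]
gripper_width: 11.4
```

```bash
python3 -c "
from h import *
avg(1)
"
```

```text
[0.269 0.201] mean 0.235
t 33.65 theta 1.668 Mz 0.201 F [-4.3 -2.6  0.1] pos [ 625.4 -181.6   71.9] w 11.1 j6 -0.18
```

>>> arm_command(
  rows=[
    {"dx": 0.0001, "dy": 0, "dz": 0, "wx": 0.5, "wy": 0, "wz": 0, "gripper": 1},
    {"dx": 0.0001, "dy": 0, "dz": 0, "wx": 1, "wy": 0, "wz": 0, "gripper": 1},
    {"dx": 0.0002, "dy": 0, "dz": 0, "wx": 1.5, "wy": 0, "wz": 0, "gripper": 1},
    {"dx": 0.0002, "dy": 0, "dz": 0, "wx": 2, "wy": 0, "wz": 0, "gripper": 1},
    {"dx": 0.0002, "dy": 0, "dz": 0, "wx": 2.5, "wy": 0, "wz": 0, "gripper": 1},
    {"dx": 0.0002, "dy": 0, "dz": 0, "wx": 3, "wy": 0, "wz": 0, "gripper": 1},
    {"dx": 0.0002, "dy": 0, "dz": 0, "wx": 3.4, "wy": 0, "wz": 0, "gripper": 1},
    {"dx": 0.0002, "dy": 0, "dz": 0, "wx": 3.8, "wy": 0, "wz": 0, "gripper": 1},
  ],
)

```text
clock: 34.45
position: [625.3, -181.5, 71.9]
ee_rot: [-0.428, 0.564, 0.424, 0.565]
contact_force: [-3.8, -2.4, 0.4]
gripper_width: 10.8
```

```bash
python3 -c "
from h import *
avg(5)
"
```

```text
[0.329 0.294 0.282 0.311 0.351 0.303] mean 0.312
t 34.7 theta 1.734 Mz 0.303 F [-4.5 -2.4  0.6] pos [ 625.3 -181.5   71.9] w 11.0 j6 -0.25
```

>>> arm_command(
  rows=[
    {"dx": 0.0001, "dy": 0, "dz": 0, "wx": 0.3, "wy": 0, "wz": 0, "gripper": 1},
    {"dx": 0.0001, "dy": 0, "dz": 0, "wx": 0.6, "wy": 0, "wz": 0, "gripper": 1},
    {"dx": 0.0001, "dy": 0, "dz": 0, "wx": 0.9, "wy": 0, "wz": 0, "gripper": 1},
    {"dx": 0.0001, "dy": 0, "dz": 0, "wx": 1.2, "wy": 0, "wz": 0, "gripper": 1},
    {"dx": 0.0001, "dy": 0, "dz": 0, "wx": 1.5, "wy": 0, "wz": 0, "gripper": 1},
    {"dx": 0.0001, "dy": 0, "dz": 0, "wx": 1.8, "wy": 0, "wz": 0, "gripper": 1},
    {"dx": 0.0001, "dy": 0, "dz": 0, "wx": 2.1, "wy": 0, "wz": 0, "gripper": 1},
    {"dx": 0.0001, "dy": 0, "dz": 0, "wx": 2.4, "wy": 0, "wz": 0, "gripper": 1},
  ],
)

```text
clock: 35.5
position: [625.3, -181.5, 71.9]
ee_rot: [-0.416, 0.573, 0.412, 0.573]
contact_force: [-4.7, -2.6, 0.5]
gripper_width: 11.1
```

```bash
python3 -c "
from h import *
avg(5);print(to(639.3,-62.2,120))
"
```

```text
[0.448 0.317 0.344 0.311 0.337 0.338] mean 0.349
t 35.75 theta 1.776 Mz 0.338 F [-3.7 -2.6 -0.3] pos [ 625.3 -181.6   71.8] w 11.1 j6 -0.29
[-48.57267487  23.87018577 117.60764936]
```

>>> arm_command(
  rows=[
    {"dx": 0, "dy": 0, "dz": 0, "wx": 0, "wy": 0, "wz": 0, "gripper": 0},
    {"dx": 0, "dy": 0, "dz": 0, "wx": 0, "wy": 0, "wz": 0, "gripper": 0},
    {"dx": -0.015, "dy": 0, "dz": 0, "wx": 0, "wy": 0, "wz": 0, "gripper": 0},
    {"dx": -0.05, "dy": 0, "dz": 0, "wx": 0, "wy": 0, "wz": 0, "gripper": 0},
    {"dx": -0.05, "dy": 0.008, "dz": 0.04, "wx": -5, "wy": 0, "wz": 0, "gripper": 0},
    {"dx": -0.05, "dy": 0.016, "dz": 0.08, "wx": -5, "wy": 0, "wz": 0, "gripper": 0},
    {"dx": -0.05, "dy": 0.022, "dz": 0.11, "wx": -5, "wy": 0, "wz": 0, "gripper": 0},
    {"dx": -0.05, "dy": 0.024, "dz": 0.117, "wx": -5, "wy": 0, "wz": 0, "gripper": 0},
  ],
)

```text
clock: 36.55
position: [641.0, -59.0, 122.3]
ee_rot: [-0.442, 0.552, 0.437, 0.555]
contact_force: [-0.8, -1.5, -0.1]
gripper_width: 42.4
```

```bash
python3 -c "
from h import *
c=cam('wrist');cv2.imwrite('pics/w10.png',c[0][:,:,::-1])
th();print(to(639.4,-62.2,73))
"
```

```text
t 36.6 theta 1.685 Mz 0.015 F [0.  0.1 0.5] pos [640.6 -59.5 122.1] w 42.5 j6 -0.39
[49.14666367  0.96362419 -2.85550219]
```

View pics/w10.png

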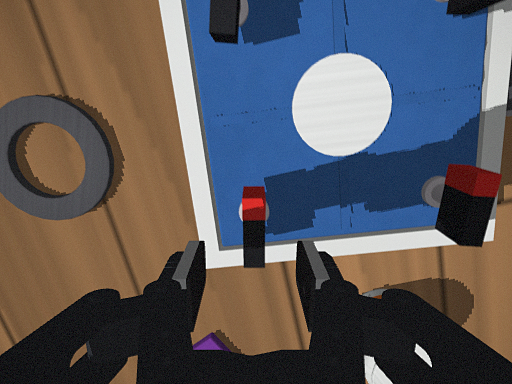

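>>> arm_command(
  rows=[
    {"dx": 0.02, "dy": 0.001, "dz": -0.0028, "wx": 0, "wy": 0, "wz": 0, "gripper": 0},
    {"dx": 0.045, "dy": 0.001, "dz": -0.0028, "wx": 0, "wy": 0, "wz": 0, "gripper": 0},
    {"dx": 0.049, "dy": 0.001, "dz": -0.0028, "wx": 0, "wy": 0, "wz": 0, "gripper": 0},
    {"dx": 0.05, "dy": 0.001, "dz": -0.0028, "wx": 0, "wy": 0, "wz": 0, "gripper": 1},
    {"dx": 0.05, "dy": 0.001, "dz": -0.0028, "wx": 0, "wy": 0, "wz": 0, "gripper": 1},
    {"dx": 0.05, "dy": 0.001, "dz": -0.0028, "wx": 0, "wy": 0, "wz": 0, "gripper": 1},
    {"dx": 0.05, "dy": 0.001, "dz": -0.0028, "wx": 0, "wy": 0, "wz": 0, "gripper": 1},
    {"dx": 0.05, "dy": 0.001, "dz": -0.0028, "wx": 0, "wy": 0, "wz": 0, "gripper": 1},
  ],
)

```text
clock: 37.4
position: [639.1, -62.4, 73.3]
ee_rot: [-0.442, 0.552, 0.437, 0.555]
contact_force: [-4.2, -0.2, 5.8]
gripper_width: 10.8
```

```bash
python3 -c "
from h import *
avg(3)
"
```

```text
[0.129 0.115 0.151 0.089] mean 0.121
t 37.55 theta 1.685 Mz 0.089 F [-3.8  0.2  6.1] pos [639.1 -62.4  73.3] w 11.2 j6 -0.39
```

>>> arm_command(
  rows=[
    {"dx": 0, "dy": 0, "dz": 0, "wx": 0.3, "wy": 0, "wz": 0, "gripper": 1},
    {"dx": 0, "dy": 0, "dz": 0, "wx": 0.6, "wy": 0, "wz": 0, "gripper": 1},
    {"dx": 0, "dy": 0, "dz": 0, "wx": 0.9, "wy": 0, "wz": 0, "gripper": 1},
    {"dx": 0, "dy": 0, "dz": 0, "wx": 1.2, "wy": 0, "wz": 0, "gripper": 1},
    {"dx": 0, "dy": 0, "dz": 0, "wx": 1.4, "wy": 0, "wz": 0, "gripper": 1},
    {"dx": 0, "dy": 0, "dz": 0, "wx": 1.6, "wy": 0, "wz": 0, "gripper": 1},
    {"dx": 0, "dy": 0, "dz": 0, "wx": 1.8, "wy": 0, "wz": 0, "gripper": 1},
    {"dx": 0, "dy": 0, "dz": 0, "wx": 2, "wy": 0, "wz": 0, "gripper": 1},
  ],
)

```text
clock: 38.35
position: [639.1, -62.3, 73.3]
ee_rot: [-0.433, 0.56, 0.428, 0.563]
contact_force: [-2.0, 1.7, 2.7]
gripper_width: 11.3
```

```bash
python3 -c "
from h import *
avg(4)
"
```

```text
[0.315 0.318 0.274 0.274 0.282] mean 0.293
t 38.55 theta 1.72 Mz 0.282 F [-3.5  0.6  2. ] pos [639.1 -62.4  73.3] w 11.2 j6 -0.42
```

>>> arm_command(
  rows=[
    {"dx": 0, "dy": 0, "dz": 0, "wx": 0.4, "wy": 0, "wz": 0, "gripper": 1},
    {"dx": 0, "dy": 0, "dz": 0, "wx": 0.8, "wy": 0, "wz": 0, "gripper": 1},
    {"dx": 0, "dy": 0, "dz": 0, "wx": 1.1, "wy": 0, "wz": 0, "gripper": 1},
    {"dx": 0, "dy": 0, "dz": 0, "wx": 1.4, "wy": 0, "wz": 0, "gripper": 1},
    {"dx": 0, "dy": 0, "dz": 0, "wx": 1.7, "wy": 0, "wz": 0, "gripper": 1},
    {"dx": 0, "dy": 0, "dz": 0, "wx": 2, "wy": 0, "wz": 0, "gripper": 1},
    {"dx": 0, "dy": 0, "dz": 0, "wx": 2.3, "wy": 0, "wz": 0, "gripper": 1},
    {"dx": 0, "dy": 0, "dz": 0, "wx": 2.5, "wy": 0, "wz": 0, "gripper": 1},
  ],
)

```text
clock: 39.35
position: [639.0, -62.3, 73.3]
ee_rot: [-0.42, 0.569, 0.415, 0.572]
contact_force: [-2.4, 0.7, 2.4]
gripper_width: 10.5
```

```bash
python3 -c "
from h import *
avg(5);print(to(506.5,-167.8,120))
"
```

```text
[0.318 0.324 0.319 0.36  0.291 0.338] mean 0.325
t 39.6 theta 1.764 Mz 0.338 F [-2.5  0.5  2.1] pos [639.1 -62.3  73.3] w 11.1 j6 -0.47
[ -47.27772153   94.16201823 -140.62908124]
```

>>> arm_command(
  rows=[
    {"dx": 0, "dy": 0, "dz": 0, "wx": 0.3, "wy": 0, "wz": 0, "gripper": 1},
    {"dx": 0, "dy": 0, "dz": 0, "wx": 0.6, "wy": 0, "wz": 0, "gripper": 1},
    {"dx": 0, "dy": 0, "dz": 0, "wx": 0.9, "wy": 0, "wz": 0, "gripper": 1},
    {"dx": 0, "dy": 0, "dz": 0, "wx": 1.2, "wy": 0, "wz": 0, "gripper": 1},
    {"dx": 0, "dy": 0, "dz": 0, "wx": 1.4, "wy": 0, "wz": 0, "gripper": 1},
    {"dx": 0, "dy": 0, "dz": 0, "wx": 1.6, "wy": 0, "wz": 0, "gripper": 1},
    {"dx": 0, "dy": 0, "dz": 0, "wx": 1.8, "wy": 0, "wz": 0, "gripper": 1},
    {"dx": 0, "dy": 0, "dz": 0, "wx": 2, "wy": 0, "wz": 0, "gripper": 1},
  ],
)

```text
clock: 40.4
position: [639.0, -62.3, 73.3]
ee_rot: [-0.41, 0.576, 0.405, 0.579]
contact_force: [-2.8, 1.1, 2.5]
gripper_width: 11.3
```

```bash
python3 -c "
from h import *
avg(5);print(to(506.5,-167.8,120))
"
```

```text
[0.389 0.456 0.327 0.358 0.345 0.377] mean 0.375
t 40.65 theta 1.799 Mz 0.377 F [-2.4  0.8  1.7] pos [639.  -62.4  73.3] w 10.9 j6 -0.5
[ -47.28979371   89.1600288  -143.80892541]
```

>>> arm_command(
  rows=[
    {"dx": 0, "dy": 0, "dz": 0, "wx": 0, "wy": 0, "wz": 0, "gripper": 0},
    {"dx": 0, "dy": 0, "dz": 0, "wx": 0, "wy": 0, "wz": 0, "gripper": 0},
    {"dx": -0.015, "dy": 0, "dz": 0, "wx": 0, "wy": 0, "wz": 0, "gripper": 0},
    {"dx": -0.05, "dy": 0, "dz": 0, "wx": 0, "wy": 0, "wz": 0, "gripper": 0},
    {"dx": -0.05, "dy": 0.025, "dz": -0.041, "wx": -5.5, "wy": 0, "wz": 0, "gripper": 0},
    {"dx": -0.05, "dy": 0.05, "dz": -0.082, "wx": -5.5, "wy": 0, "wz": 0, "gripper": 0},
    {"dx": -0.05, "dy": 0.075, "dz": -0.122, "wx": -5.5, "wy": 0, "wz": 0, "gripper": 0},
    {"dx": -0.05, "dy": 0.088, "dz": -0.142, "wx": -5.5, "wy": 0, "wz": 0, "gripper": 0},
  ],
)

```text
clock: 41.45
position: [505.9, -168.0, 123.0]
ee_rot: [-0.437, 0.557, 0.432, 0.56]
contact_force: [0.5, 0.2, -0.2]
gripper_width: 42.7
```

```bash
python3 -c "
from h import *
c=cam('wrist');cv2.imwrite('pics/w11.png',c[0][:,:,::-1])
th();print(to(506.4,-167.8,72))
"
```

```text
t 41.5 theta 1.707 Mz -0.01 F [-2.4  0.1 -1. ] pos [ 503.8 -168.9  123. ] w 42.9 j6 -0.24
[50.98195855 -1.90862096  1.79925715]
```

View pics/w11.png

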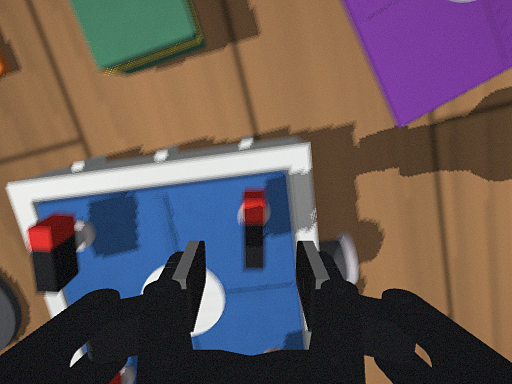

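>>> arm_command(
  rows=[
    {"dx": 0.02, "dy": -0.0019, "dz": 0.0018, "wx": 0, "wy": 0, "wz": 0, "gripper": 0},
    {"dx": 0.045, "dy": -0.0019, "dz": 0.0018, "wx": 0, "wy": 0, "wz": 0, "gripper": 0},
    {"dx": 0.05, "dy": -0.0019, "dz": 0.0018, "wx": 0, "wy": 0, "wz": 0, "gripper": 0},
    {"dx": 0.051, "dy": -0.0019, "dz": 0.0018, "wx": 0, "wy": 0, "wz": 0, "gripper": 1},
    {"dx": 0.051, "dy": -0.0019, "dz": 0.0018, "wx": 0, "wy": 0, "wz": 0, "gripper": 1},
    {"dx": 0.051, "dy": -0.0019, "dz": 0.0018, "wx": 0, "wy": 0, "wz": 0, "gripper": 1},
    {"dx": 0.051, "dy": -0.0019, "dz": 0.0018, "wx": 0, "wy": 0, "wz": 0, "gripper": 1},
    {"dx": 0.051, "dy": -0.0019, "dz": 0.0018, "wx": 0, "wy": 0, "wz": 0, "gripper": 1},
  ],
)

```text
clock: 42.3
position: [506.1, -167.5, 72.8]
ee_rot: [-0.436, 0.557, 0.432, 0.559]
contact_force: [-3.6, 4.0, 5.8]
gripper_width: 10.8
```

>>> arm_command(
  rows=[
    {"dx": 0, "dy": 0, "dz": 0, "wx": 0.3, "wy": 0, "wz": 0, "gripper": 1},
    {"dx": 0, "dy": 0, "dz": 0, "wx": 0.6, "wy": 0, "wz": 0, "gripper": 1},
    {"dx": 0, "dy": 0, "dz": 0, "wx": 0.9, "wy": 0, "wz": 0, "gripper": 1},
    {"dx": 0, "dy": 0, "dz": 0, "wx": 1.2, "wy": 0, "wz": 0, "gripper": 1},
    {"dx": 0, "dy": 0, "dz": 0, "wx": 1.4, "wy": 0, "wz": 0, "gripper": 1},
    {"dx": 0, "dy": 0, "dz": 0, "wx": 1.6, "wy": 0, "wz": 0, "gripper": 1},
    {"dx": 0, "dy": 0, "dz": 0, "wx": 1.8, "wy": 0, "wz": 0, "gripper": 1},
    {"dx": 0, "dy": 0, "dz": 0, "wx": 2, "wy": 0, "wz": 0, "gripper": 1},
  ],
)

```text
clock: 43.1
position: [506.0, -167.5, 72.8]
ee_rot: [-0.426, 0.565, 0.422, 0.567]
contact_force: [-3.1, 1.0, 1.5]
gripper_width: 11.2
```

```bash
python3 -c "
from h import *
avg(5)
"
```

```text
[0.375 0.301 0.347 0.277 0.352 0.311] mean 0.327
t 43.35 theta 1.741 Mz 0.311 F [-2.9  2.   2.2] pos [ 506.  -167.5   72.8] w 10.9 j6 -0.27
```

>>> arm_command(
  rows=[
    {"dx": 0, "dy": 0, "dz": 0, "wx": 0.3, "wy": 0, "wz": 0, "gripper": 1},
    {"dx": 0, "dy": 0, "dz": 0, "wx": 0.6, "wy": 0, "wz": 0, "gripper": 1},
    {"dx": 0, "dy": 0, "dz": 0, "wx": 0.9, "wy": 0, "wz": 0, "gripper": 1},
    {"dx": 0, "dy": 0, "dz": 0, "wx": 1.1, "wy": 0, "wz": 0, "gripper": 1},
    {"dx": 0, "dy": 0, "dz": 0, "wx": 1.3, "wy": 0, "wz": 0, "gripper": 1},
    {"dx": 0, "dy": 0, "dz": 0, "wx": 1.5, "wy": 0, "wz": 0, "gripper": 1},
    {"dx": 0, "dy": 0, "dz": 0, "wx": 1.7, "wy": 0, "wz": 0, "gripper": 1},
    {"dx": 0, "dy": 0, "dz": 0, "wx": 1.9, "wy": 0, "wz": 0, "gripper": 1},
  ],
)

```text
clock: 44.15
position: [506.0, -167.5, 72.8]
ee_rot: [-0.416, 0.572, 0.413, 0.574]
contact_force: [-2.4, 2.2, 1.3]
gripper_width: 10.8
```

```bash
python3 -c "
from h import *
avg(5);print(to(520,-48.7,120))
"
```

```text
[0.356 0.371 0.306 0.387 0.333 0.314] mean 0.345
t 44.4 theta 1.775 Mz 0.314 F [-3.   1.7  2.3] pos [ 506.  -167.5   72.8] w 11.0 j6 -0.31
[-47.44855796  23.52870336 117.21705023]
```

>>> arm_command(
  rows=[
    {"dx": 0, "dy": 0, "dz": 0, "wx": 0, "wy": 0, "wz": 0, "gripper": 0},
    {"dx": 0, "dy": 0, "dz": 0, "wx": 0, "wy": 0, "wz": 0, "gripper": 0},
    {"dx": -0.015, "dy": 0, "dz": 0, "wx": 0, "wy": 0, "wz": 0, "gripper": 0},
    {"dx": -0.05, "dy": 0, "dz": 0, "wx": 0, "wy": 0, "wz": 0, "gripper": 0},
    {"dx": -0.05, "dy": 0.008, "dz": 0.04, "wx": -1.5, "wy": 0, "wz": 0, "gripper": 0},
    {"dx": -0.05, "dy": 0.016, "dz": 0.08, "wx": -1.5, "wy": 0, "wz": 0, "gripper": 0},
    {"dx": -0.05, "dy": 0.022, "dz": 0.11, "wx": -1.5, "wy": 0, "wz": 0, "gripper": 0},
    {"dx": -0.05, "dy": 0.0235, "dz": 0.117, "wx": -1.5, "wy": 0, "wz": 0, "gripper": 0},
  ],
)

```text
clock: 45.2
position: [521.5, -46.5, 123.2]
ee_rot: [-0.425, 0.565, 0.42, 0.569]
contact_force: [0.0, -0.1, -0.8]
gripper_width: 43.0
```

```bash
python3 -c "
from h import *
c=cam('wrist');cv2.imwrite('pics/w12.png',c[0][:,:,::-1])
th();print(to(520,-48.7,72))
"
```

```text
t 45.25 theta 1.746 Mz 0.002 F [ 0.2  0.4 -0.4] pos [521.2 -46.9 123. ] w 42.4 j6 -0.52
[51.0344787   1.08510845 -2.14550937]
```

View pics/w12.png

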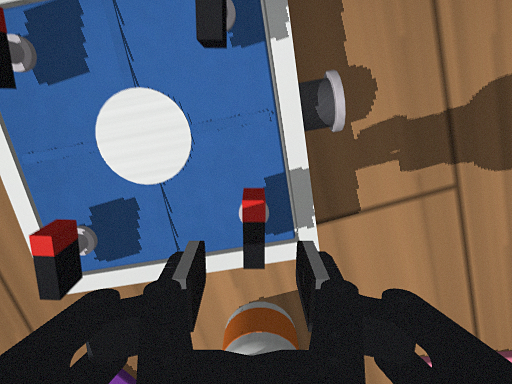

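>>> arm_command(
  rows=[
    {"dx": 0.02, "dy": 0.001, "dz": -0.0021, "wx": 0, "wy": 0, "wz": 0, "gripper": 0},
    {"dx": 0.045, "dy": 0.001, "dz": -0.0021, "wx": 0, "wy": 0, "wz": 0, "gripper": 0},
    {"dx": 0.05, "dy": 0.001, "dz": -0.0021, "wx": 0, "wy": 0, "wz": 0, "gripper": 0},
    {"dx": 0.05, "dy": 0.001, "dz": -0.0021, "wx": 0, "wy": 0, "wz": 0, "gripper": 1},
    {"dx": 0.05, "dy": 0.001, "dz": -0.0021, "wx": 0, "wy": 0, "wz": 0, "gripper": 1},
    {"dx": 0.05, "dy": 0.001, "dz": -0.0021, "wx": 0, "wy": 0, "wz": 0, "gripper": 1},
    {"dx": 0.05, "dy": 0.001, "dz": -0.0021, "wx": 0, "wy": 0, "wz": 0, "gripper": 1},
    {"dx": 0.05, "dy": 0.001, "dz": -0.0021, "wx": 0, "wy": 0, "wz": 0, "gripper": 1},
  ],
)

```text
clock: 46.05
position: [519.8, -48.8, 74.0]
ee_rot: [-0.425, 0.565, 0.421, 0.569]
contact_force: [-2.9, 1.3, 5.6]
gripper_width: 11.0
```

>>> arm_command(
  rows=[
    {"dx": 0, "dy": 0, "dz": 0, "wx": 0.2, "wy": 0, "wz": 0, "gripper": 1},
    {"dx": 0, "dy": 0, "dz": 0, "wx": 0.4, "wy": 0, "wz": 0, "gripper": 1},
    {"dx": 0, "dy": 0, "dz": 0, "wx": 0.6, "wy": 0, "wz": 0, "gripper": 1},
    {"dx": 0, "dy": 0, "dz": 0, "wx": 0.8, "wy": 0, "wz": 0, "gripper": 1},
    {"dx": 0, "dy": 0, "dz": 0, "wx": 1, "wy": 0, "wz": 0, "gripper": 1},
    {"dx": 0, "dy": 0, "dz": 0, "wx": 1.1, "wy": 0, "wz": 0, "gripper": 1},
    {"dx": 0, "dy": 0, "dz": 0, "wx": 1.2, "wy": 0, "wz": 0, "gripper": 1},
    {"dx": 0, "dy": 0, "dz": 0, "wx": 1.3, "wy": 0, "wz": 0, "gripper": 1},
  ],
)

```text
clock: 46.85
position: [519.7, -48.8, 74.1]
ee_rot: [-0.419, 0.57, 0.414, 0.573]
contact_force: [-2.1, 1.0, 1.3]
gripper_width: 10.3
```

```bash
python3 -c "
from h import *
avg(5)
"
```

```text
[0.381 0.407 0.387 0.354 0.366 0.342] mean 0.373
t 47.1 theta 1.768 Mz 0.342 F [-3.7 -0.1  2.1] pos [519.7 -48.8  74. ] w 11.0 j6 -0.54
```

```bash
python3 -c "
from h import *
print(to(625.5,-181.5,120))
"
```

```text
[ -44.83128847 -141.72018859  -93.85059383]
```

>>> arm_command(
  rows=[
    {"dx": 0, "dy": 0, "dz": 0, "wx": 0, "wy": 0, "wz": 0, "gripper": 0},
    {"dx": 0, "dy": 0, "dz": 0, "wx": 0, "wy": 0, "wz": 0, "gripper": 0},
    {"dx": -0.015, "dy": 0, "dz": 0, "wx": 0, "wy": 0, "wz": 0, "gripper": 0},
    {"dx": -0.05, "dy": 0, "dz": 0, "wx": 0, "wy": 0, "wz": 0, "gripper": 0},
    {"dx": -0.05, "dy": -0.04, "dz": -0.026, "wx": 0, "wy": 0, "wz": 0, "gripper": 0},
    {"dx": -0.05, "dy": -0.08, "dz": -0.053, "wx": 0, "wy": 0, "wz": 0, "gripper": 0},
    {"dx": -0.05, "dy": -0.12, "dz": -0.08, "wx": 0, "wy": 0, "wz": 0, "gripper": 0},
    {"dx": -0.05, "dy": -0.14, "dz": -0.093, "wx": 0, "wy": 0, "wz": 0, "gripper": 0},
  ],
)

```text
clock: 47.9
position: [626.8, -183.2, 125.2]
ee_rot: [-0.419, 0.57, 0.412, 0.575]
contact_force: [0.0, 0.1, -0.2]
gripper_width: 42.9
```

```bash
python3 -c "
from h import *
c=cam('wrist');cv2.imwrite('pics/w13.png',c[0][:,:,::-1])
th();print(to(625.6,-181.5,73))
"
```

```text
t 47.95 theta 1.772 Mz 0.018 F [ 3.5 -1.8  0.5] pos [ 628.1 -184.9  124.9] w 42.7 j6 -0.28
[51.82905685  4.11022562  2.51491288]
```

View pics/w13.png

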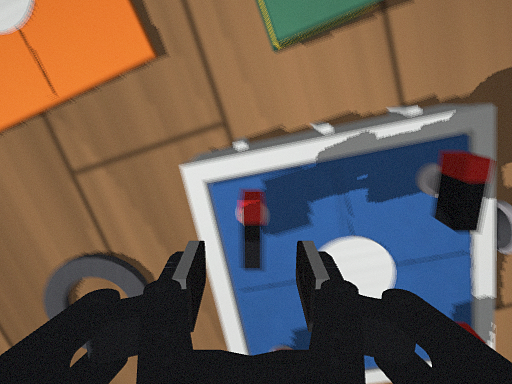

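>>> arm_command(
  rows=[
    {"dx": 0.02, "dy": 0.004, "dz": 0.0025, "wx": 0, "wy": 0, "wz": 0, "gripper": 0},
    {"dx": 0.045, "dy": 0.004, "dz": 0.0025, "wx": 0, "wy": 0, "wz": 0, "gripper": 0},
    {"dx": 0.051, "dy": 0.004, "dz": 0.0025, "wx": 0, "wy": 0, "wz": 0, "gripper": 0},
    {"dx": 0.051, "dy": 0.004, "dz": 0.0025, "wx": 0, "wy": 0, "wz": 0, "gripper": 1},
    {"dx": 0.051, "dy": 0.004, "dz": 0.0025, "wx": 0, "wy": 0, "wz": 0, "gripper": 1},
    {"dx": 0.051, "dy": 0.004, "dz": 0.0025, "wx": 0, "wy": 0, "wz": 0, "gripper": 1},
    {"dx": 0.051, "dy": 0.004, "dz": 0.0025, "wx": 0, "wy": 0, "wz": 0, "gripper": 1},
    {"dx": 0.051, "dy": 0.004, "dz": 0.0025, "wx": 0, "wy": 0, "wz": 0, "gripper": 1},
  ],
)

```text
clock: 48.75
position: [625.4, -181.2, 75.1]
ee_rot: [-0.419, 0.57, 0.412, 0.575]
contact_force: [-4.4, 2.9, 5.6]
gripper_width: 10.9
```

>>> arm_command(
  rows=[
    {"dx": 0, "dy": 0, "dz": 0, "wx": 0.2, "wy": 0, "wz": 0, "gripper": 1},
    {"dx": 0, "dy": 0, "dz": 0, "wx": 0.4, "wy": 0, "wz": 0, "gripper": 1},
    {"dx": 0, "dy": 0, "dz": 0, "wx": 0.6, "wy": 0, "wz": 0, "gripper": 1},
    {"dx": 0, "dy": 0, "dz": 0, "wx": 0.8, "wy": 0, "wz": 0, "gripper": 1},
    {"dx": 0, "dy": 0, "dz": 0, "wx": 0.9, "wy": 0, "wz": 0, "gripper": 1},
    {"dx": 0, "dy": 0, "dz": 0, "wx": 1, "wy": 0, "wz": 0, "gripper": 1},
    {"dx": 0, "dy": 0, "dz": 0, "wx": 1.1, "wy": 0, "wz": 0, "gripper": 1},
    {"dx": 0, "dy": 0, "dz": 0, "wx": 1.2, "wy": 0, "wz": 0, "gripper": 1},
  ],
)

```text
clock: 49.55
position: [625.3, -181.2, 75.2]
ee_rot: [-0.413, 0.574, 0.406, 0.579]
contact_force: [-2.1, 2.2, 1.9]
gripper_width: 10.5
```

```bash
python3 -c "
from h import *
avg(5)
"
```

```text
[0.365 0.441 0.352 0.379 0.339 0.353] mean 0.372
t 49.8 theta 1.793 Mz 0.353 F [-1.8  1.5  2.3] pos [ 625.3 -181.2   75.1] w 10.8 j6 -0.31
```

All four screws are at 0.345–0.375 N m. I'll release, lift clear and check.

>>> arm_command(
  rows=[
    {"dx": 0, "dy": 0, "dz": 0, "wx": 0, "wy": 0, "wz": 0, "gripper": 0},
    {"dx": 0, "dy": 0, "dz": 0, "wx": 0, "wy": 0, "wz": 0, "gripper": 0},
    {"dx": -0.01, "dy": 0, "dz": 0, "wx": 0, "wy": 0, "wz": 0, "gripper": 0},
    {"dx": -0.04, "dy": 0, "dz": 0, "wx": 0, "wy": 0, "wz": 0, "gripper": 0},
    {"dx": -0.08, "dy": 0, "dz": 0, "wx": 0, "wy": 0, "wz": 0, "gripper": 0},
    {"dx": -0.12, "dy": 0, "dz": 0, "wx": 0, "wy": 0, "wz": 0, "gripper": 0},
    {"dx": -0.16, "dy": 0, "dz": 0, "wx": 0, "wy": 0, "wz": 0, "gripper": 0},
    {"dx": -0.17, "dy": 0, "dz": 0, "wx": 0, "wy": 0, "wz": 0, "gripper": 0},
  ],
)

```text
clock: 50.6
position: [626.1, -181.3, 252.7]
ee_rot: [-0.416, 0.571, 0.403, 0.582]
contact_force: [-0.1, -0.6, 0.4]
gripper_width: 42.4
```

```bash
python3 -c "
from h import *
a=cam('wrist');b=cam('side');rep()
o=np.vstack([a[0][:300],b[0][100:380]]);cv2.imwrite('pics/fin.png',o[:,:,::-1])
"
```

```text
t 50.7 pos [ 624.7 -180.7  248.8] jaw yaw 2.806 tilt [ 0.019 -0.005] F [-0.4 -0.1 -0. ] M [-0.082  0.101  0.017] w 42.9 j [-0.03  0.41  0.09  0.   -1.23 -0.31]
```

View pics/fin.png

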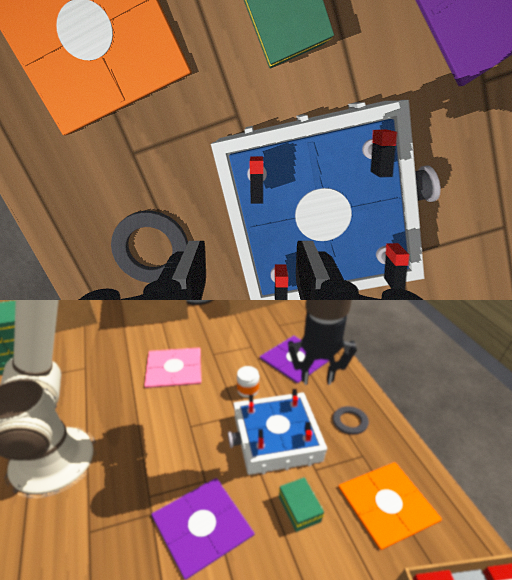

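The picture shows the cover flat in the recess at (278,425), all four bars at the same angle, the carton, tin and ring where they were, and the gripper clear. I'm handing in.

```bash
python3 -c "
from bench import arm
print(arm.job_done())"
```

```text
the job is handed in; nothing more can be done
None
```

I screwed the blue cover down flat with all four T-bar screws snug and handed the job in at 50.7 s.

- **First round:** I turned a, c, b, d in that order, each to about 0.95 rad. A wrist picture showed all four bars parallel.
- **Second round:** I tightened in the same order, then made one light re-check pass, again a, c, b, d.
- **Final torques:** these are means read while holding after slow turning.

| Screw | Angle (rad) | Torque (N m) |
|---|---|---|
| a | 1.80 | 0.375 |
| c | 1.78 | 0.345 |
| b | 1.77 | 0.373 |
| d | 1.79 | 0.372 |

- **Last checks:** the final pictures show the cover flat, the bars at matching angles, and the carton, tin and ring where they were. The gripper was open and well above the parts, with no contact force.
- **Disagreements:** single torque readings scatter by about 0.04 to 0.05 N m, the highest being 0.456 N m, so I relied on means. After the second round, screw a read lower than when I first tightened it (0.29 N m against 0.39), so I turned it a little further in the re-check. I topped up c, b and d slightly as well. The first poses from the fixed cameras and the wrist camera differed by about 3 mm. The grasps agreed with the wrist camera.

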